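# Right, pack and book out the toppled stone vases

### The arm

A 6-joint arm with a two-finger parallel gripper is mounted at the origin on the work surface. World frame = base frame: x ahead of the robot, y to its left, z up, the work surface at z = 0. Lengths are in m, angles in degrees, forces in N, time in s.
With the tool pointing down it reaches from about 0.35 to 0.875 m from the base axis. Payload 4.2 kg.
Tool frame: the origin (TCP) lies at the very end of the fingers, on their centre line; the grasp point (between the pads) lies 19 mm behind it; z points along the fingers, y is the line along which they close (so a half turn about z gives the same grasp; the last joint's range is limited). The gripper opens to 87 mm and grips with 3 to 60 N. Pads are 19 mm wide; open, the fingers measure 117 mm over their backs; the gripper's body (75 mm by 190 mm) begins 51 mm behind the grasp point.
Start: joints at [-50.386, 22.042, 0.453, 0, -68.411, -14.817], TCP at [0.262, -0.567, 0.223] pointing down, gripper open.
Joint ranges: [-179.83, 179.83], [-69.29, 118.12], [-61.27, 80.66], [-181.25, 117.63], [-171.15, -9.14], [-177.46, 177.46]. Speed limits (degrees/s): [159.86, 159.86, 180, 180, 180, 180].

### API

Orientations are given as a 3x3 rotation matrix whose columns are the frame's x, y, z axes.
In Python, from station import r gives the robot as it stands.
- The arm moves only by the tool jog_arm, never from a script. Its argument "plan" is text: rows parted by semicolons, each of 7 numbers parted by spaces: the shift along the tool's x, y, z normalised to -1 to 1, where 1 is 0.025 m, then the turn, a rotation vector about the tool's x, y, z normalised to -1 to 1, where 1 is 8 degrees, then the closure, from -1 (fully open) to 1 (shut). A call has exactly 10 rows; each row shifts and turns the commanded pose from where the row before left it, along the tool's axes as they then stand; what a row does not reach is not made up. A row lasts 1/10 s, in which the tool goes at most 50 mm and 8.59 degrees, less where a joint would pass 70% of its speed; a pose out of reach is approached as far as the arm can. A call with a number of a shift or a turn outside -1 to 1 is refused whole. A call with a gripper value outside its range is refused whole. The fingers move at their own pace and stop on an object; the grip force is fixed at half the most. Time passes only in rows, so rows that do not move let the fingers close, or fill a call up. It gives the time, the measured TCP pose, the force, the opening and the grip force at its end, in the units of the state.
- r.sense(): the state, without advancing time (a new reading comes with each control period).
- r.capture(name): name is "scene" or "side" or "wrist"; returns (picture, depth): 420x560x3 uint8, red, green, blue; 420x560 float32, m along the optical axis (not along the pixel's ray), 0 where there is no reading.
- r.get_calibration(name): a dict with "mtx" (3x3 intrinsics, pixels), "distortion" ([k1, k2, p1, p2, k3] as OpenCV has them; the pictures are not rectified), "extrinsics" (4x4, takes a point from camera to world coordinates). Camera axes: x right, y up, looking along -z (the intrinsics and any distortion apply to the point x, -y, -z); pixel columns grow to the right and rows downward; lengths in m; the calibration is good to about 2 mm. A picture is of the moment at which its call begins: read the wrist's pose just before it. get_calibration takes no time and is no camera call; for the wrist camera it gives the pose at the moment of the call.
- r.finish_job(): hands the job in; it is judged then, once.
The state is a dict: "time_s": time; "joints": joint angles; "joint_velocities": joint speeds; "effort": joint torques, N m; "tcp_pos": TCP position; "ee_rot": TCP orientation; "wrist_force": force on the tool from outside, world axes, zero at the start; "moment": the same for the moment, N m; "gripper_width": opening from 0.0 (shut) to 1.0 (fully open); "gripper_force": force on a finger pad.
Only numpy, scipy, OpenCV 4.12 (cv2) and the standard library are available. Lean on these libraries where they do the work, as an engineer would, in place of code of your own. Each camera call takes 0.05 s, during which the arm holds its last target. There are 200 camera calls.

### The job

The square marble vases on the grey felt mat have fallen over. First stand all of them upright on the mat, so that they can be counted; then pack them upright, one per cell, into the divided plywood crate, setting each one down gently rather than dropping it in. Once they are all packed, pick up the hand scanner, hold it steady for two seconds with its window aimed at the middle of the barcode label on the crate's ledge from about a hand's breadth away, and put it back lying on its stand as you found it; leave the other wares where they are.

Things in the scene. Friction and masses are not known exactly. Their poses are not given: they have to be found in the camera images.
- vase_a: one of up to four alike marble vases (some may be absent), found lying on the mat: square body 52 x 52 mm, 92 mm high, with a round neck 26 mm across, 40 mm long on top (132 mm in all), 0.3 to 0.6 kg. Origin: centre of the foot's underside; z runs along the vase from foot to neck, x and y are square to the body's faces. Lying, the origin is 26 mm above the mat
- vase_b: one of up to four alike marble vases (some may be absent), found lying on the mat: square body 52 x 52 mm, 92 mm high, with a round neck 26 mm across, 40 mm long on top (132 mm in all), 0.3 to 0.6 kg. Origin: centre of the foot's underside; z runs along the vase from foot to neck, x and y are square to the body's faces. Lying, the origin is 26 mm above the mat
- vase_c: one of up to four alike marble vases (some may be absent), found lying on the mat: square body 52 x 52 mm, 92 mm high, with a round neck 26 mm across, 40 mm long on top (132 mm in all), 0.3 to 0.6 kg. Origin: centre of the foot's underside; z runs along the vase from foot to neck, x and y are square to the body's faces. Lying, the origin is 26 mm above the mat
- vase_d: one of up to four alike marble vases (some may be absent), found lying on the mat: square body 52 x 52 mm, 92 mm high, with a round neck 26 mm across, 40 mm long on top (132 mm in all), 0.3 to 0.6 kg. Origin: centre of the foot's underside; z runs along the vase from foot to neck, x and y are square to the body's faces. Lying, the origin is 26 mm above the mat
- mat: fixed grey felt mat, 320 (its x) x 540 (its y) mm, 4 mm thick; origin: centre of its underside, on the bench
- crate: fixed plywood crate, 178 x 178 mm, open on top, 80 mm high, walls and floor 6 mm; a cross of 6 mm dividers, as high as the walls, makes 2 x 2 cells of 80 x 80 mm inside. A flat ledge 100 mm (x) by 60 mm (y) with a paper barcode label stands out from its +y side at rim height. Origin: centre of its underside, on the bench
- cell0 (a point): centre of the floor of one of the four cells of the crate, 6 mm above the bench
- cell1 (a point): centre of the floor of one of the four cells of the crate, 6 mm above the bench
- cell2 (a point): centre of the floor of one of the four cells of the crate, 6 mm above the bench
- cell3 (a point): centre of the floor of one of the four cells of the crate, 6 mm above the bench
- label (a point): middle of the barcode label (84 x 50 mm, facing straight up), 80 mm above the bench on the crate's ledge; its y axis points away from the crate
- scanner: loose hand scanner, 0.18 kg, resting on its stand: a bar 130 mm long (x from -70 to +60), 30 mm wide (y), 32 mm high (z), with a 40 mm wide head at its +x end that is bent 45 degrees downward and reaches 26 mm below the bar's underside. Origin: on the underside of the bar; grip the bar from above near the origin
- scanner_window: dark red reading window (34 x 20 mm) on the end of the head, fixed at (88, 0, -16) mm in the scanner's frame; its x axis is the reading beam, pointing out of the window, 45 degrees below the bar's x axis. The label reads if the beam passes within 20 mm of its middle, 40 to 180 mm from the window, within 65 degrees of straight down
- stand: fixed black block, the scanner's stand: top 70 (x) x 46 (y) mm, 34 mm above the bench. The scanner lies on it, origin above the stand's, bar along the stand's x, head hanging free beyond the +x end. Origin: centre of its underside, on the bench
- tumbler_a: standing round marble tumbler, 66 mm across, 80 mm high, beyond the mat on the far side. Bystander, to be left alone; origin: centre of its underside
- tumbler_b: standing round marble tumbler, 66 mm across, 80 mm high, beyond the mat on the far side. Bystander, to be left alone; origin: centre of its underside
- tealight: low round onyx candle holder, 54 mm across, 34 mm high, on the far part of the mat. Bystander, to be left alone; origin: centre of its underside
- coaster: thick black stone coaster, 90 mm across, 18 mm high, on the far part of the mat. Bystander, to be left alone; origin: centre of its underside
- bowl: onyx bowl, 110 mm across, 45 mm high, left of the mat. Bystander, to be left alone; origin: centre of its underside
- tape: roll of clear tape lying flat, 100 mm across, 48 mm high, on the far side of the bench. Bystander, to be left alone; origin: centre of its underside
- dish: black stone slab dish, 130 x 90 x 24 mm, right of the crate. Bystander, to be left alone; origin: centre of its underside

How it is judged (in metres and radians):
On the way, in this order (a step that is already met when the one before it is completed fails the run):
1. all vases stand upright and released on the mat (angle between each of vase_a, vase_b, vase_c, vase_d's own z axis and vertical below 0.12 rad and linear speed of each of vase_a, vase_b, vase_c, vase_d below 0.03 m/s and x of vase_a in the frame of mat between -0.165 and 0.165 m and y of vase_a in the frame of mat between -0.275 and 0.275 m and z of vase_a in the frame of mat between -0.004 and 0.01 m and contact force between the fingers and vase_a below 0.3 N and x of vase_b in the frame of mat between -0.165 and 0.165 m and y of vase_b in the frame of mat between -0.275 and 0.275 m and z of vase_b in the frame of mat between -0.004 and 0.01 m and contact force between the fingers and vase_b below 0.3 N and x of vase_c in the frame of mat between -0.165 and 0.165 m and y of vase_c in the frame of mat between -0.275 and 0.275 m and z of vase_c in the frame of mat between -0.004 and 0.01 m and contact force between the fingers and vase_c below 0.3 N and x of vase_d in the frame of mat between -0.165 and 0.165 m and y of vase_d in the frame of mat between -0.275 and 0.275 m and z of vase_d in the frame of mat between -0.004 and 0.01 m and contact force between the fingers and vase_d below 0.3 N), for 0.2 s.
2. all vases stand upright in the crate, one per cell, released (angle between each of vase_a, vase_b, vase_c, vase_d's own z axis and vertical below 0.12 rad and linear speed of each of vase_a, vase_b, vase_c, vase_d below 0.03 m/s and (horizontal distance between vase_a and cell0 below 0.032 m or horizontal distance between vase_a and cell1 below 0.032 m or horizontal distance between vase_a and cell2 below 0.032 m or horizontal distance between vase_a and cell3 below 0.032 m) and z of vase_a in the frame of cell0 between -0.004 and 0.008 m and contact force between the fingers and vase_a below 0.3 N and (horizontal distance between vase_b and cell0 below 0.032 m or horizontal distance between vase_b and cell1 below 0.032 m or horizontal distance between vase_b and cell2 below 0.032 m or horizontal distance between vase_b and cell3 below 0.032 m) and z of vase_b in the frame of cell0 between -0.004 and 0.008 m and contact force between the fingers and vase_b below 0.3 N and (horizontal distance between vase_c and cell0 below 0.032 m or horizontal distance between vase_c and cell1 below 0.032 m or horizontal distance between vase_c and cell2 below 0.032 m or horizontal distance between vase_c and cell3 below 0.032 m) and z of vase_c in the frame of cell0 between -0.004 and 0.008 m and contact force between the fingers and vase_c below 0.3 N and (horizontal distance between vase_d and cell0 below 0.032 m or horizontal distance between vase_d and cell1 below 0.032 m or horizontal distance between vase_d and cell2 below 0.032 m or horizontal distance between vase_d and cell3 below 0.032 m) and z of vase_d in the frame of cell0 between -0.004 and 0.008 m and contact force between the fingers and vase_d below 0.3 N and horizontal distance between vase_a and vase_b above 0.05 m and horizontal distance between each of vase_a, vase_b and vase_c above 0.05 m and horizontal distance between each of vase_a, vase_b, vase_c and vase_d above 0.05 m), for 0.2 s.
3. the held scanner is aimed steadily at the middle of the label (x of label in the frame of scanner_window between 0.04 and 0.18 m and y of label in the frame of scanner_window between -0.02 and 0.02 m and z of label in the frame of scanner_window between -0.02 and 0.02 m and angle between scanner_window's own x axis and vertical above 2 rad and linear speed of scanner below 0.03 m/s and angular speed of scanner below 0.3 rad/s and contact force between the fingers and scanner above 1 N), for 1 s.
At the end, for the whole second after the job is handed in: every vase present stands upright (within 0.12 rad) on the floor of its own cell of the crate, released and at rest; the scanner lies level on its stand, within 30 mm of where it was and 0.35 rad of the stand's length, at rest (all of step 2 and horizontal distance between scanner and stand below 0.03 m and z of scanner in the frame of stand between 0.028 and 0.042 m and angle between scanner's own z axis and vertical below 0.12 rad and angle between the x axis of scanner and the x axis of stand, either way round below 0.35 rad and linear speed of scanner below 0.03 m/s); the robot touches nothing.
It fails at once if a bystander is pushed more than 8 cm or knocked over (distance of any of tumbler_a, tumbler_b, tealight, coaster, bowl, tape, dish from where it was at the start of the episode above 0.08 m or angle between any of tumbler_a, tumbler_b, tealight, coaster, bowl, tape, dish's own z axis and vertical above 0.8 rad).
It fails at once if a vase is dropped into the crate from a height ((horizontal distance between vase_a and crate below 0.085 m and height (world z) of vase_a above 0.02 m and linear speed of vase_a above 0.6 m/s and contact force between the fingers and vase_a below 0.1 N) or (horizontal distance between vase_b and crate below 0.085 m and height (world z) of vase_b above 0.02 m and linear speed of vase_b above 0.6 m/s and contact force between the fingers and vase_b below 0.1 N) or (horizontal distance between vase_c and crate below 0.085 m and height (world z) of vase_c above 0.02 m and linear speed of vase_c above 0.6 m/s and contact force between the fingers and vase_c below 0.1 N) or (horizontal distance between vase_d and crate below 0.085 m and height (world z) of vase_d above 0.02 m and linear speed of vase_d above 0.6 m/s and contact force between the fingers and vase_d below 0.1 N)).
Of vase_a, vase_b, vase_c, vase_d only 3 to 4 are there at a start; the rules pass over those that are not, and their reading is None.
At some moment in a run one of vase_a, vase_b, vase_c, vase_d may be knocked a few centimetres aside while the robot is not near it.
It also fails if it takes over 210 s, if anything falls off the work surface, if the arm or the gripper's body presses on something with over 40 N, if the wrist force passes 120 N, or if a joint passes its speed limit or range.

## Working session

There is one attempt and no reset: what is moved stays moved. The work goes in short steps, Python scripts to look and compute and a tool call to move; the robot and the scene stay as the last step left them, time stands still between calls to the robot, and variables do not carry over. Pictures are saved under pics/ and viewed, at most 14 in all, crops included, and the job is handed in when it is done.

Besides the shell and the picture viewer there is one more tool, called after "Emit:" in YAML: its name, and indented under it one key for each argument. jog_arm: Moves the arm, as the interface text tells. Scaled input: -1 to 1 covers 0.025 m each way for a shift and 8 degrees each way for a turn. Its arguments: {"type":"object","properties":{"plan":{"type":"string"}},"required":["plan"]}

```bash
ls; mkdir -p pics; python3 - <<'E'
from station import r
import cv2,numpy as np
s=r.sense();print(s['tcp_pos'],s['ee_rot'],s['gripper_width'],s['time_s'])
for n in("scene","side"):
    p,d=r.capture(n);cv2.imwrite(f"pics/{n}0.png",p[:,:,::-1]);np.savez(f"{n}0.npz",p=p,d=d,**{k:np.array(v) for k,v in r.get_calibration(n).items()})
    c=r.get_calibration(n);print(n,np.round(c['mtx'],1).tolist(),c['distortion'],np.round(c['extrinsics'],3).tolist())
E
```

```text
pics
[ 0.26191618 -0.56682071  0.22146782] [[-9.07881239e-01 -4.19226330e-01 -9.69790659e-04]
 [-4.19227445e-01  9.07879192e-01  1.92925525e-03]
 [ 7.16581605e-05  2.15809751e-03 -9.99997669e-01]] 0.9979746150414049 0.0
scene [[425.0, 0.0, 277.8], [0.0, 425.0, 210.5], [0.0, 0.0, 1.0]] [-0.09411003  0.          0.          0.          0.        ] [[0.514, -0.499, 0.698, 1.53], [0.858, 0.293, -0.423, -0.515], [0.006, 0.816, 0.579, 0.833], [0.0, 0.0, 0.0, 1.0]]
side [[401.4, 0.0, 279.0], [0.0, 401.4, 206.9], [0.0, 0.0, 1.0]] [0.01368656 0.         0.         0.         0.        ] [[-0.986, 0.128, -0.105, 0.449], [-0.166, -0.715, 0.679, 0.835], [0.012, 0.687, 0.726, 0.976], [0.0, 0.0, 0.0, 1.0]]
```

View pics/scene0.png

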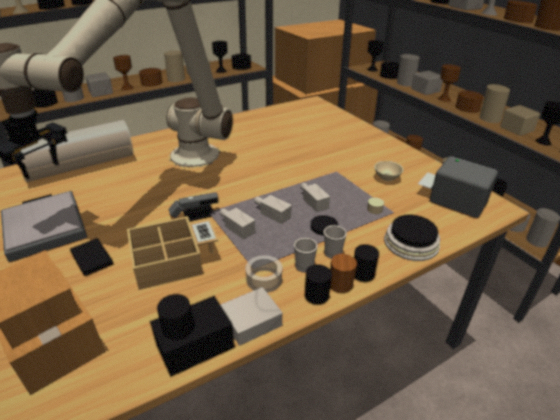

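View pics/side0.png

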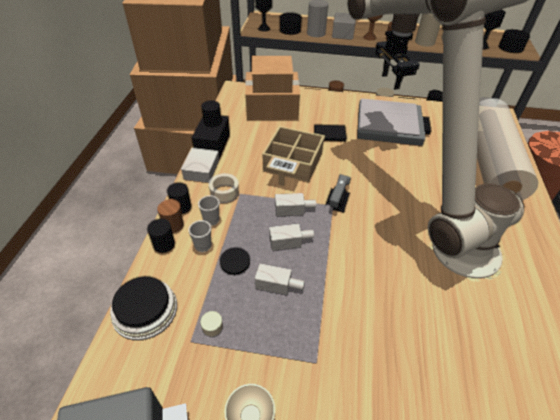

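The scene view shows three vases lying on the mat at about (238,220), (273,207) and (316,195). The scanner is at (195,205), the crate at (165,250) and the label at (205,232). The side view confirms three vases, at (290,205), (286,237) and (274,279), with their necks pointing towards the robot. I'll project the depth to world coordinates and make a top-down map.

```bash
cat > h.py <<'E'
import numpy as np,cv2
def cloud(p,d,c):
    h,w=d.shape;u,v=np.meshgrid(np.arange(w,dtype=float),np.arange(h,dtype=float))
    n=cv2.undistortPoints(np.stack([u,v],-1).reshape(-1,1,2),np.array(c['mtx'],float),np.array(c['distortion'],float)).reshape(h,w,2)
    P=np.stack([n[...,0]*d,-n[...,1]*d,-d,np.ones_like(d)],-1)@np.array(c['extrinsics']).T
    P=P[...,:3].copy();P[d<=0]=np.nan
    return P
def project(X,c):
    E=np.linalg.inv(np.array(c['extrinsics']));q=(np.c_[np.atleast_2d(X),np.ones(len(np.atleast_2d(X)))]@E.T)[:,:3]*[1,-1,-1]
    return cv2.projectPoints(q,np.zeros(3),np.zeros(3),np.array(c['mtx'],float),np.array(c['distortion'],float))[0][:,0]
def ortho(p,P,x0,x1,y0,y1,res,zmin=-.02,zmax=.2):
    # image: right = -y, up = +x ; highest point wins
    H=int((x1-x0)/res);W=int((y1-y0)/res);im=np.zeros((H,W,3),np.uint8);hz=np.full((H,W),np.nan)
    Q=P.reshape(-1,3);C=p.reshape(-1,3);m=np.isfinite(Q[:,0])&(Q[:,2]>zmin)&(Q[:,2]<zmax)&(Q[:,0]>x0)&(Q[:,0]<x1)&(Q[:,1]>y0)&(Q[:,1]<y1)
    Q=Q[m];C=C[m];o=np.argsort(Q[:,2]);Q=Q[o];C=C[o]
    i=((x1-Q[:,0])/res).astype(int).clip(0,H-1);j=((y1-Q[:,1])/res).astype(int).clip(0,W-1);im[i,j]=C;hz[i,j]=Q[:,2];return im,hz
def blobs(P,x0,x1,y0,y1,z0,z1,res=.003,amin=60):
    m=(P[...,0]>x0)&(P[...,0]<x1)&(P[...,1]>y0)&(P[...,1]<y1)&(P[...,2]>z0)&(P[...,2]<z1)
    n,l,st,_=cv2.connectedComponentsWithStats(m.astype(np.uint8))
    return [P[l==k] for k in range(1,n) if st[k,4]>=amin],[st[k] for k in range(1,n) if st[k,4]>=amin]
E
python3 - <<'E'
from h import *
for n in("side","scene"):
    z=np.load(n+"0.npz");P=cloud(z['p'],z['d'],z);print(n)
    for q,s in zip(*blobs(P,.25,1.0,-.5,.5,.02,.15,amin=40)):
        r=cv2.minAreaRect(q[:,:2].astype(np.float32)*1000)
        print(s.tolist(),np.round(np.median(q,0),3),'zmax',np.round(np.percentile(q[:,2],95),3),'rect',np.round(r[0]),np.round(r[1]),round(r[2],1))
z=np.load("side0.npz");P=cloud(z['p'],z['d'],z)
# table, mat
for uv in [(350,300),(300,320),(250,340),(225,150)]:print(uv,P[uv[1],uv[0]].round(3))
im=cv2.resize(z['p'][120:330,180:380,::-1],None,fx=2.8,fy=2.8,interpolation=cv2.INTER_CUBIC);cv2.imwrite("pics/sc.png",im)
E
```

```text
side
[181, 110, 58, 139, 3580] [ 0.852 -0.162  0.053] zmax 0.108 rect [ 844. -135.] [189. 586.] 19.4
[262, 126, 86, 57, 2385] [ 0.573 -0.317  0.06 ] zmax 0.083 rect [ 562. -357.] [397. 218.] 65.5
[358, 131, 25, 7, 67] [ 0.293 -0.498  0.031] zmax 0.043 rect [ 300. -496.] [92.  7.] 0.3
[329, 174, 23, 33, 419] [ 0.401 -0.133  0.065] zmax 0.069 rect [ 401. -153.] [163.  47.] 78.4
[147, 182, 44, 68, 1655] [0.899 0.083 0.084] zmax 0.089 rect [910.  63.] [ 70. 227.] 0.5
[275, 193, 41, 21, 634] [ 0.547 -0.056  0.055] zmax 0.06 rect [537. -71.] [132.  57.] 13.6
[269, 224, 45, 24, 751] [0.54  0.078 0.055] zmax 0.06 rect [529.  64.] [132.  55.] 19.4
[219, 247, 31, 25, 596] [0.681 0.172 0.023] zmax 0.027 rect [681. 172.] [87. 91.] 12.4
[254, 263, 50, 29, 921] [0.549 0.235 0.055] zmax 0.06 rect [539. 226.] [ 55. 132.] 87.2
[110, 276, 65, 61, 3006] [0.868 0.378 0.061] zmax 0.064 rect [875. 366.] [160. 150.] 61.5
[200, 312, 22, 23, 385] [0.687 0.384 0.038] zmax 0.04 rect [689. 380.] [52. 53.] 47.2
scene
[300, 183, 30, 26, 481] [0.572 0.214 0.052] zmax 0.058 rect [541. 222.] [ 56. 137.] 87.2
[168, 1
[... 244 characters left out ...]
.] [52. 55.] 52.5
[219, 208, 36, 28, 605] [ 0.569 -0.077  0.052] zmax 0.058 rect [538. -73.] [138.  56.] 13.7
[294, 215, 86, 86, 3755] [0.908 0.053 0.066] zmax 0.086 rect [793.  80.] [226. 340.] 80.3
[386, 214, 54, 42, 1743] [0.901 0.337 0.06 ] zmax 0.064 rect [888. 352.] [153. 152.] 82.9
[127, 217, 91, 68, 3874] [ 0.59  -0.309  0.058] zmax 0.081 rect [ 586. -290.] [237. 187.] 80.0
[89, 238, 24, 28, 342] [ 0.469 -0.483  0.024] zmax 0.027 rect [ 457. -485.] [135.  43.] 6.8
[149, 255, 133, 118, 6474] [ 0.928 -0.303  0.053] zmax 0.118 rect [ 884. -244.] [189. 414.] 19.4
(350, 300) [0.34  0.236 0.001]
(300, 320) [0.467 0.32  0.004]
(250, 340) [0.585 0.396 0.003]
(225, 150) [ 0.844 -0.337  0.002]
```

View pics/sc.png

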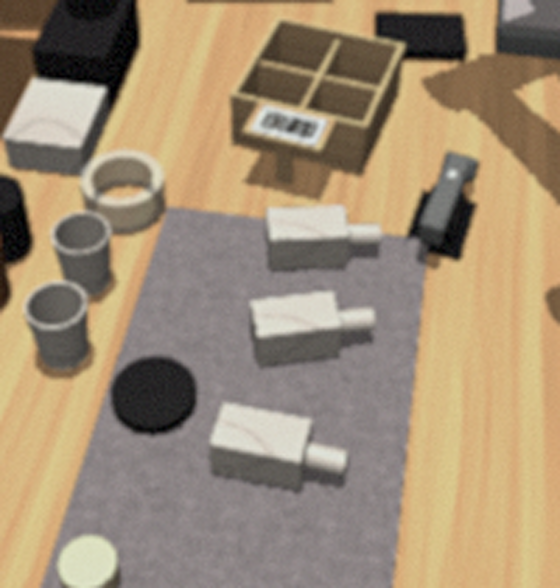

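The crop shows three vases on the mat with their necks towards the robot: V1 at (305,237), V2 at (295,325), V3 at (262,445). The mat is otherwise clear of vases, so three are present. Both cameras agree to within about 5 mm, and the top height of about 58 mm fits the expected 4+52 mm. Next I'll measure the crate, scanner and label and work out the first move.

```bash
cat >> h.py <<'E'
def rel(s,pos=None,R=None):
    """print shift in tool units and rotvec in tool units from state s to the target"""
    R0=np.array(s['ee_rot']);p0=np.array(s['tcp_pos'])
    if pos is not None:print('shift units',np.round(R0.T@(np.array(pos)-p0)/.025,2),'mm',np.round((np.array(pos)-p0)*1000,1))
    if R is not None:
        w=cv2.Rodrigues(R0.T@R)[0].ravel();print('turn units',np.round(np.degrees(w)/8,2))
        if pos is not None:print('shift after turn',np.round(R.T@(np.array(pos)-p0)/.025,2))
def unit(v):v=np.array(v,float);return v/np.linalg.norm(v)
def frame(t,y):
    t=unit(t);y=np.array(y,float);y=unit(y-t*(y@t));return np.c_[np.cross(y,t),y,t]
E
python3 - <<'E'
from h import *
from station import r
for n in("side","scene"):
    z=np.load(n+"0.npz");P=cloud(z['p'],z['d'],z);print(n)
    m=(abs(P[...,0]-.58)<.17)&(abs(P[...,1]+.3)<.17)&(abs(P[...,2]-.08)<.006)
    c,l,st,_=cv2.connectedComponentsWithStats(m.astype(np.uint8));k=1+np.argmax(st[1:,4]);q=P[l==k]
    R=cv2.minAreaRect(q[:,:2].astype(np.float32)*1000);print('rim',len(q),np.round(cv2.boxPoints(R)),R[2],np.round(np.median(q,0),3))
    np.save('rim_'+n,q)
    m=(abs(P[...,0]-.41)<.1)&(abs(P[...,1]+.15)<.12)&(P[...,2]>.055)&(P[...,2]<.085);q=P[m]
    R=cv2.minAreaRect(q[:,:2].astype(np.float32)*1000);print('scan',len(q),np.round(R[0]),np.round(R[1]),R[2],np.percentile(q[:,2],[50,95]).round(3))
    # mat extents from pixel color: grey low saturation near z<.012
    hsv=cv2.cvtColor(z['p'],cv2.COLOR_RGB2HSV);m=(hsv[...,1]<70)&(abs(P[...,2]-.004)<.012)&(P[...,0]>.3)&(P[...,0]<.85)&(abs(P[...,1]-.13)<.35)
    c,l,st,_=cv2.connectedComponentsWithStats(m.astype(np.uint8));k=1+np.argmax(st[1:,4]);q=P[l==k]
    R=cv2.minAreaRect(q[:,:2].astype(np.float32)*1000);print('mat',np.round(R[0]),np.round(R[1]),R[2],np.round(cv2.boxPoints(R)))
s=r.sense();print(s['joints'])
for c,a in(((.5375,-.072),13.6),((.531,.0625),19.7),((.54,.224),-2.8)):
    a=np.radians(a);f=np.array([np.cos(a),np.sin(a),0]);t=.5*f-.866*np.array([0,0,1]);g=np.array([*c,.032])
    for sg in(1,-1):
        R=frame(t,sg*np.array([-f[1],f[0],0]));tcp=g+.019*t;print('tcp',tcp.round(4));rel(s,tcp-.15*t,R)
E
```

```text
side
rim 713 [[ 475. -397.]
 [ 652. -428.]
 [ 694. -185.]
 [ 517. -154.]] 80.2182846069336 [ 0.593 -0.224  0.081]
scan 329 [ 439. -162.] [142. 213.] 0.029780328273773193 [0.067 0.076]
mat [551. 122.] [609. 365.] 89.9407730102539 [[ 369. -182.]
 [ 733. -182.]
 [ 734.  426.]
 [ 369.  427.]]
scene
rim 1030 [[ 474. -391.]
 [ 657. -423.]
 [ 698. -189.]
 [ 515. -157.]] 80.0419692993164 [ 0.608 -0.235  0.08 ]
scan 385 [ 429. -193.] [114. 213.] 29.891895294189453 [0.065 0.079]
mat [570. 149.] [335. 550.] 0.017609743401408195 [[ 402.  424.]
 [ 402. -126.]
 [ 737. -126.]
 [ 737.  424.]]
[-5.03862190e+01  2.20851950e+01  3.87641725e-01 -2.50877071e-02
 -6.84092394e+01 -1.48179427e+01]
tcp [ 0.5467 -0.0698  0.0155]
shift units [-15.74  13.85   3.07] mm [211.9 479.5 -76.1]
turn units [ 0.38 -3.74  1.36]
shift after turn [-9.52 16.65  9.01]
tcp [ 0.5467 -0.0698  0.0155]
shift units [-15.74  13.85   3.07] mm [211.9 479.5 -76.1]
turn units [  5.48   0.56 -20.42]
shift after turn [  9.52 -16.65   9.01]
tcp [0.5399 0.0657 0.0155]
shift units [-17.72  18.57   3.08] mm [207.4 607.3 -76.1]
turn units [ 0.18 -3.75  0.62]
shift after turn [-12.33  20.07  10.64]
tcp [0.5399 0.0657 0.0155]
shift units [-17.72  18.57   3.08] mm [207.4 607.3 -76.1]
turn units [  5.67   0.27 -21.14]
shift after turn [ 12.33 -20.07  10.64]
tcp [0.5495 0.2235 0.0155]
shift units [-21.04  25.27   3.09] mm [212.7 794.1 -76.1]
turn units [ 0.92 -3.68  3.37]
shift after turn [-4.49 32.14  6.11]
tcp [0.5495 0.2235 0.0155]
shift units [-21.04  25.27   3.09] mm [212.7 794.1 -76.1]
turn units [  4.96   1.23 -18.48]
shift after turn [  4.49 -32.14   6.11]
```

Emit:
jog_arm:
  plan: "-0.8 0.7 0.1 0 0 0 -1;-0.8 0.7 0.1 0 0 0 -1;-0.8 0.7 0.1 0 0 0 -1;-0.8 0.7 0.1 0 0 0 -1;-0.8 0.7 0.1 0 0 0 -1;-0.8 0.7 0.1 0 0 0 -1;-0.8 0.7 0.1 0 0 0 -1;-0.8 0.7 0.1 0 0 0 -1;-0.8 0.7 0.1 0 0 0 -1;-0.8 0.7 0.1 0 0 0 -1"

```text
time_s: 1.1
tcp_pos: [0.3703, -0.3234, 0.1971]
ee_rot: [[-0.908, -0.419, -0.001], [-0.419, 0.908, 0.001], [0.0, 0.001, -1.0]]
wrist_force: [0.3, -0.5, 0.7]
gripper_width: 0.999
gripper_force: 0.0
```

Emit:
jog_arm:
  plan: "-0.8 0.7 0.1 0 0 0 -1;-0.8 0.7 0.1 0 0 0 -1;-0.8 0.7 0.1 0 0 0 -1;-0.8 0.7 0.1 0 0 0 -1;-0.8 0.7 0.1 0 0 0 -1;-0.8 0.7 0.1 0 0 0 -1;-0.8 0.7 0.1 0 0 0 -1;-0.8 0.7 0.1 0 0 0 -1;-0.8 0.7 0.1 0 0 0 -1;-0.7 0.6 0.1 0 0 0 -1"

```text
time_s: 2.1
tcp_pos: [0.4773, -0.0839, 0.1722]
ee_rot: [[-0.908, -0.42, -0.001], [-0.42, 0.908, 0.0], [0.001, 0.0, -1.0]]
wrist_force: [-0.2, -0.3, -0.6]
gripper_width: 1.002
gripper_force: 0.0
```

Emit:
jog_arm:
  plan: "0 0 0 0.08 -0.75 0.27 -1;0 0 0 0.08 -0.75 0.27 -1;0 0 0 0.08 -0.75 0.27 -1;0 0 0 0.08 -0.75 0.27 -1;0 0 0 0.08 -0.75 0.27 -1;0 0 0 0 0 0 -1;0 0 0 0 0 0 -1;0 0 0 0 0 0 -1;0 0 0 0 0 0 -1;0 0 0 0 0 0 -1"

```text
time_s: 3.1
tcp_pos: [0.4779, -0.085, 0.1726]
ee_rot: [[-0.84, -0.237, 0.488], [-0.207, 0.972, 0.114], [-0.502, -0.005, -0.865]]
wrist_force: [0.6, -0.3, 0.1]
gripper_width: 0.999
gripper_force: 0.0
```

```bash
cat > v.py <<'E'
from h import *
import sys
from station import r
C={1:((.5375,-.072),13.6),2:((.531,.0625),19.7),3:((.54,.224),-2.8)}
def pick(k,back=0.,h=.032):
    c,a=C[k];a=np.radians(a);f=np.array([np.cos(a),np.sin(a),0]);t=.5*f-.866*np.array([0,0,1]);g=np.array([*c,h])
    return g+(.019-back)*t,frame(t,np.array([-f[1],f[0],0]))
def st():
    s=r.sense();print('t',round(s['time_s'],2),'tcp',np.round(s['tcp_pos'],4),'J',np.round(s['joints'],1),'w',round(s['gripper_width'],3),'F',np.round(s['wrist_force'],1),round(s['gripper_force'],1));print(np.round(s['ee_rot'],3).tolist());return s
E
python3 - <<'E'
from v import *
s=st();rel(s,*pick(1))
E
```

```text
t 3.1 tcp [ 0.4779 -0.085   0.1726] J [  6.7   0.3 -39.2  -9.1 -20.8 -75.3] w 0.999 F [ 0.6 -0.3  0.1] 0.0
[[-0.84, -0.237, 0.488], [-0.207, 0.972, 0.114], [-0.502, -0.005, -0.865]]
shift units [ 0.71 -0.03  6.85] mm [  68.8   15.3 -157.1]
turn units [-0.03  0.01  0.03]
shift after turn [ 0.7  -0.05  6.85]
```

Emit:
jog_arm:
  plan: "0.07 0 0.68 0 0 0 -1;0.07 0 0.68 0 0 0 -1;0.07 0 0.68 0 0 0 -1;0.07 0 0.68 0 0 0 -1;0.07 0 0.68 0 0 0 -1;0.07 0 0.68 0 0 0 -1;0.07 0 0.68 0 0 0 -1;0.07 0 0.68 0 0 0 -1;0.07 0 0.68 0 0 0 -1;0.07 0 0.68 0 0 0 -1"

```text
time_s: 4.1
tcp_pos: [0.5468, -0.071, 0.0161]
ee_rot: [[-0.839, -0.24, 0.488], [-0.207, 0.971, 0.121], [-0.502, 0.0, -0.865]]
wrist_force: [-0.6, 0.2, -1.0]
gripper_width: 0.999
gripper_force: 0.0
```

```bash
python3 - <<'E'
from v import *
s=st();rel(s,*pick(1))
p,d=r.capture("scene");cv2.imwrite("pics/a1.png",cv2.resize(p[130:290,130:350,::-1],None,fx=3,fy=3))
E
```

```text
t 4.1 tcp [ 0.5468 -0.071   0.0161] J [  2.2  23.2 -30.1 -39.6  -9.2 -40.6] w 0.999 F [-0.6  0.2 -1. ] 0.0
[[-0.839, -0.24, 0.488], [-0.207, 0.971, 0.121], [-0.502, 0.0, -0.865]]
shift units [0.   0.05 0.02] mm [-0.1  1.2 -0.5]
turn units [0.02 0.02 0.03]
shift after turn [0.   0.05 0.02]
```

View pics/a1.png

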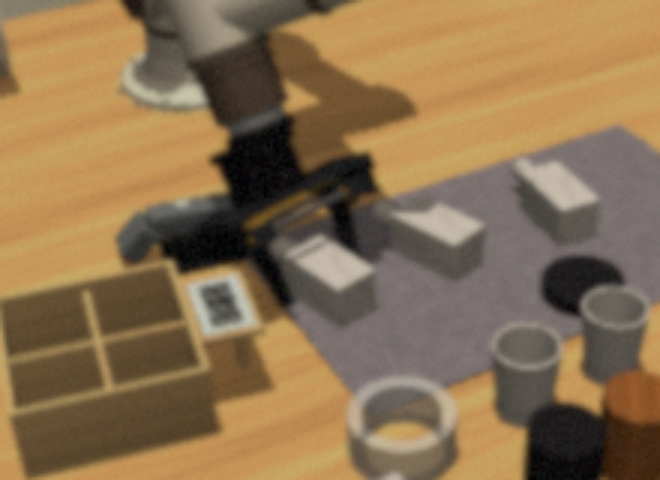

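The fingers straddle V1 near its shoulder, at (310,270) in the crop, and clear the scanner at (185,220).

Emit:
jog_arm:
  plan: "0 0 0 0 0 0 1;0 0 0 0 0 0 1;0 0 0 0 0 0 1;0 0 0 0 0 0 1;0 0 0 0 0 0 1;0 0 0 0 0 0 1;0 0 0 0 0 0 1;-0.15 0 -0.26 0 0 0 1;-0.3 0 -0.52 0 0 0 1;-0.3 0 -0.52 0 0 0 1"

```text
time_s: 5.15
tcp_pos: [0.5437, -0.0713, 0.053]
ee_rot: [[-0.842, -0.239, 0.483], [-0.206, 0.971, 0.121], [-0.498, 0.002, -0.867]]
wrist_force: [-0.7, 0.8, -4.9]
gripper_width: 0.593
gripper_force: 30.0
```

Emit:
jog_arm:
  plan: "-0.3 0 -0.52 0 0.3 0 1;-0.3 0 -0.52 0 0.3 0 1;-0.3 0 -0.5 0 0.3 0 1;-0.3 0 -0.5 0 0.3 0 1;0 0 0 0 0.4 0 1;0 0 0 0 0.4 0 1;0 0 0 0 0.4 0 1;0 0 0 0 0.4 0 1;0 0 0 0 0.4 0 1;0 0 0 0 0.4 0 1"

```text
time_s: 6.15
tcp_pos: [0.5481, -0.0704, 0.1119]
ee_rot: [[-0.971, -0.238, 0.017], [-0.238, 0.971, 0.006], [-0.018, 0.001, -1.0]]
wrist_force: [-0.1, -0.3, -5.7]
gripper_width: 0.596
gripper_force: 30.0
```

```bash
python3 - <<'E'
from v import *
s=st()
E
```

```text
t 6.15 tcp [ 0.5481 -0.0704  0.1119] J [  9.4  20.7 -19.1  -0.2 -49.1 -85.5] w 0.596 F [-0.1 -0.3 -5.7] 30.0
[[-0.971, -0.238, 0.017], [-0.238, 0.971, 0.006], [-0.018, 0.001, -1.0]]
```

Emit:
jog_arm:
  plan: "0 0 0 0 0.75 0 1;0 0 0 0 0.75 0 1;0 0 0 0 0.75 0 1;0 0 0 0 0.75 0 1;0 0 0 0 0.75 0 1;0 0 0 0 0.75 0 1;0 0 0 0 0.75 0 1;0 0 0 0 0.75 0 1;0 0 0 0 0.75 0 1;0 0 0 0 0.65 0 1"

```text
time_s: 7.15
tcp_pos: [0.5499, -0.0699, 0.1105]
ee_rot: [[-0.515, -0.239, -0.823], [-0.128, 0.971, -0.202], [0.848, 0.001, -0.53]]
wrist_force: [0.6, 0.3, -5.4]
gripper_width: 0.6
gripper_force: 30.0
```

```bash
python3 - <<'E'
from v import *
s=st()
p,d=r.capture("side");cv2.imwrite("pics/a2.png",cv2.resize(p[60:340,150:450,::-1],None,fx=2,fy=2))
p,d=r.capture("scene");cv2.imwrite("pics/a2s.png",cv2.resize(p[130:290,130:350,::-1],None,fx=3,fy=3))
E
```

```text
t 7.15 tcp [ 0.5499 -0.0699  0.1105] J [  10.9   51.2   15.3    2.6 -112.   -87.4] w 0.6 F [ 0.6  0.3 -5.4] 30.0
[[-0.515, -0.239, -0.823], [-0.128, 0.971, -0.202], [0.848, 0.001, -0.53]]
```

View pics/a2s.png

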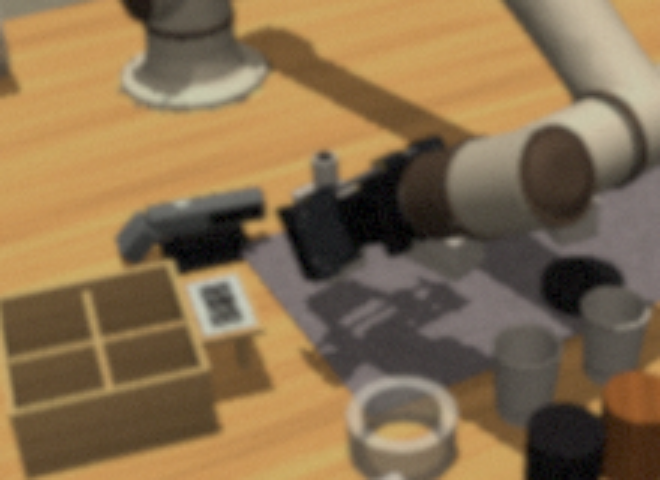

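Emit:
jog_arm:
  plan: "0 0 0 0 0.24 0 1;0 0 0 0 0 0 1;-0.22 0 0.13 0 0 0 1;-0.22 0 0.13 0 0 0 1;-0.22 0 0.13 0 0 0 1;-0.22 0 0.13 0 0 0 1;-0.22 0 0.13 0 0 0 1;-0.22 0 0.13 0 0 0 1;-0.2 0 0.12 0 0 0 1;0 0 0 0 0 0 1"

```text
time_s: 8.25
tcp_pos: [0.5488, -0.0703, 0.0682]
ee_rot: [[-0.487, -0.239, -0.84], [-0.121, 0.971, -0.206], [0.865, 0.001, -0.502]]
wrist_force: [0.6, 0.7, -4.5]
gripper_width: 0.598
gripper_force: 30.0
```

```bash
python3 - <<'E'
from v import *
s=st()
p,d=r.capture("side");cv2.imwrite("pics/a3.png",cv2.resize(p[110:300,220:400,::-1],None,fx=3,fy=3))
E
```

```text
t 8.25 tcp [ 0.5488 -0.0703  0.0682] J [  10.9   54.8   15.     2.7 -110.   -87.6] w 0.598 F [ 0.6  0.7 -4.5] 30.0
[[-0.487, -0.239, -0.84], [-0.121, 0.971, -0.206], [0.865, 0.001, -0.502]]
```

View pics/a3.png

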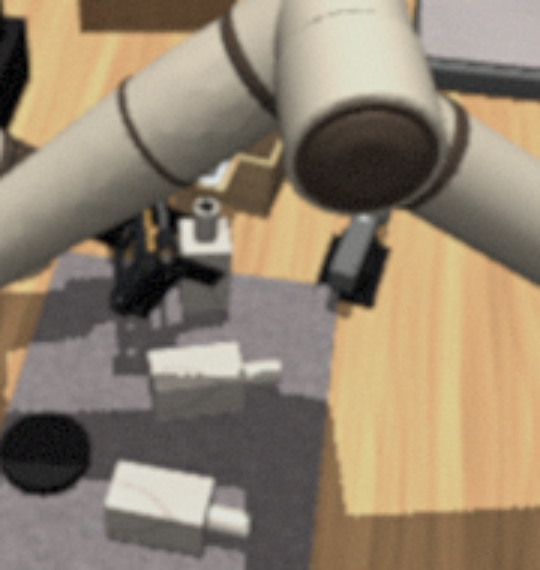

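V1 is upright in the grip, with its neck at (207,215) in the crop. It is about 9 mm above the mat.

Emit:
jog_arm:
  plan: "-0.04 0 0.02 0 0 0 1;-0.04 0 0.02 0 0 0 1;-0.04 0 0.02 0 0 0 1;-0.04 0 0.02 0 0 0 1;-0.04 0 0.02 0 0 0 1;-0.04 0 0.02 0 0 0 1;-0.04 0 0.02 0 0 0 1;0 0 0 0 0 0 1;0 0 0 0 0 0 1;0 0 0 0 0 0 1"

```text
time_s: 9.3
tcp_pos: [0.5498, -0.0702, 0.0615]
ee_rot: [[-0.489, -0.239, -0.839], [-0.121, 0.971, -0.207], [0.864, 0.0, -0.504]]
wrist_force: [0.6, 0.1, -5.8]
gripper_width: 0.596
gripper_force: 30.0
```

Emit:
jog_arm:
  plan: "-0.04 0 0.02 0 0 0 1;-0.04 0 0.02 0 0 0 1;-0.04 0 0.02 0 0 0 1;0 0 0 0 0 0 1;0 0 0 0 0 0 1;0 0 0 0 0 0 1;0 0 0 0 0 0 1;0 0 0 0 0 0 1;0 0 0 0 0 0 1;0 0 0 0 0 0 1"

```text
time_s: 10.3
tcp_pos: [0.55, -0.0702, 0.0604]
ee_rot: [[-0.488, -0.24, -0.839], [-0.12, 0.971, -0.208], [0.865, -0.0, -0.502]]
wrist_force: [0.4, 2.8, 4.9]
gripper_width: 0.595
gripper_force: 30.0
```

Emit:
jog_arm:
  plan: "0 0 0 0 0 0 -1;0 0 0 0 0 0 -1;0 0 0 0 0 0 -1;0 0 0 0 0 0 -1;0 0 0 0 0 0 -1;0 0 0 0 0 0 -1;0 0 -0.1 0 0 0 -1;0 0 -0.4 0 0 0 -1;0 0 -0.4 0 0 0 -1;0 0 -0.4 0 0 0 -1"

```text
time_s: 11.3
tcp_pos: [0.5776, -0.0634, 0.0748]
ee_rot: [[-0.489, -0.239, -0.839], [-0.121, 0.971, -0.207], [0.864, 0.0, -0.504]]
wrist_force: [0.0, -0.4, -0.1]
gripper_width: 1.001
gripper_force: 0.0
```

Emit:
jog_arm:
  plan: "0 0 -0.5 0 0 0 -1;0 0 -0.5 0 0 0 -1;0 0 -0.5 0 0 0 -1;0 0 -0.5 0 0 0 -1;0.5 0 -0.5 0 0 0 -1;0.5 0 -0.5 0 0 0 -1;0.8 0 -0.3 0 0 0 -1;0.8 0 -0.3 0 0 0 -1;0.8 0 -0.3 0 0 0 -1;0.8 0 -0.3 0 0 0 -1"

```text
time_s: 12.3
tcp_pos: [0.6134, -0.0547, 0.2204]
ee_rot: [[-0.49, -0.239, -0.839], [-0.121, 0.971, -0.206], [0.864, 0.0, -0.504]]
wrist_force: [-0.7, 0.2, -0.2]
gripper_width: 0.998
gripper_force: 0.0
```

```bash
python3 - <<'E'
from v import *
s=st();rel(s,*pick(2,.13))
p,d=r.capture("scene");P=cloud(p,d,r.get_calibration("scene"))
for q,t in zip(*blobs(P,.42,.62,-.12,.34,.02,.15,amin=40)):
    R=cv2.minAreaRect(q[:,:2].astype(np.float32)*1000);print(t.tolist(),np.round(np.median(q,0),3),q[:,2].max().round(3),np.round(R[0]),np.round(R[1]),R[2])
E
```

```text
t 12.3 tcp [ 0.6134 -0.0547  0.2204] J [  11.1   53.2   35.     3.1 -131.4  -86.6] w 0.998 F [-0.7  0.2 -0.2] 0.0
[[-0.49, -0.239, -0.839], [-0.121, 0.971, -0.206], [0.864, 0.0, -0.504]]
shift units [-1.02  5.11  5.57] mm [-134.7   98.5  -92.3]
turn units [  0.21 -11.2   -0.79]
shift after turn [5.09 5.52 1.32]
[300, 184, 30, 24, 469] [0.572 0.214 0.052] 0.061 [541. 222.] [ 56. 138.] 89.01631164550781
[206, 194, 12, 17, 107] [ 0.426 -0.101  0.053] 0.07 [ 426. -100.] [40. 13.] 88.47118377685547
[228, 194, 24, 41, 685] [ 0.581 -0.075  0.076] 0.139 [567. -68.] [56. 55.] 14.921028137207031
[254, 195, 37, 26, 568] [0.559 0.057 0.05 ] 0.06 [533.  63.] [134.  59.] 17.55153465270996
```

Emit:
jog_arm:
  plan: "0 0.3 0 0 -1 -0.08 -1;0 0.3 0 0 -1 -0.08 -1;0 0.3 0 0 -1 -0.08 -1;0 0.3 0 0 -1 -0.08 -1;0 0.3 0 0 -1 -0.08 -1;0 0.3 0 0 -1 -0.08 -1;0 0.3 0 0 -1 -0.08 -1;0 0.3 0 0 -1 -0.08 -1;0 0.3 0 0 -1 -0.08 -1;0 0.3 0 0 -1 -0.08 -1"

```text
time_s: 13.35
tcp_pos: [0.5928, 0.0176, 0.2224]
ee_rot: [[-0.885, -0.332, 0.326], [-0.299, 0.943, 0.149], [-0.357, 0.034, -0.934]]
wrist_force: [-0.4, 1.3, -0.2]
gripper_width: 1.003
gripper_force: 0.0
```

```bash
sed -i 's/t=.5\*f-.866\*np.array(\[0,0,1\])/t=.342*f-.94*np.array([0,0,1])/' v.py; python3 - <<'E'
from v import *
s=st();rel(s,*pick(2,.08));print(pick(2));print('from pre',.08/.025)
E
```

```text
t 13.35 tcp [0.5928 0.0176 0.2224] J [ 15.6  10.2 -17.5  -4.8 -41.6 -83.5] w 1.003 F [-0.4  1.3 -0.2] 0.0
[[-0.885, -0.332, 0.326], [-0.299, 0.943, 0.149], [-0.357, 0.034, -0.934]]
shift units [4.33 2.33 4.13] mm [ -81.5   37.9 -133. ]
turn units [ 0.22  0.12 -0.12]
shift after turn [4.22 2.52 4.13]
(array([0.53711768, 0.06469044, 0.01414   ]), array([[-8.84732853e-01, -3.37095258e-01,  3.21892166e-01],
       [-3.16780223e-01,  9.41470545e-01,  1.15254081e-01],
       [-3.41903597e-01, -1.30414434e-17, -9.39735032e-01]]))
from pre 3.1999999999999997
```

Emit:
jog_arm:
  plan: "0.2 0.1 0 0.22 0.12 -0.12 -1;0.45 0.27 0.45 0 0 0 -1;0.45 0.27 0.45 0 0 0 -1;0.45 0.27 0.45 0 0 0 -1;0.45 0.27 0.45 0 0 0 -1;0.45 0.27 0.45 0 0 0 -1;0.45 0.27 0.45 0 0 0 -1;0.45 0.27 0.45 0 0 0 -1;0.45 0.27 0.45 0 0 0 -1;0.43 0.27 0.53 0 0 0 -1"

```text
time_s: 14.35
tcp_pos: [0.5102, 0.0554, 0.0883]
ee_rot: [[-0.887, -0.337, 0.315], [-0.317, 0.942, 0.114], [-0.335, 0.001, -0.942]]
wrist_force: [-0.0, -0.6, -0.8]
gripper_width: 0.998
gripper_force: 0.0
```

Emit:
jog_arm:
  plan: "0 0 0 0 0 0 -1;0 0 0.4 0 0 0 -1;0 0 0.4 0 0 0 -1;0 0 0.4 0 0 0 -1;0 0 0.4 0 0 0 -1;0 0 0.4 0 0 0 -1;0 0 0.4 0 0 0 -1;0 0 0.4 0 0 0 -1;0 0 0.4 0 0 0 -1;0 0 0 0 0 0 -1"

```text
time_s: 15.35
tcp_pos: [0.541, 0.0611, 0.0192]
ee_rot: [[-0.892, -0.342, 0.296], [-0.318, 0.94, 0.126], [-0.321, 0.018, -0.947]]
wrist_force: [-0.1, 0.3, 0.7]
gripper_width: 1.002
gripper_force: 0.0
```

```bash
python3 - <<'E'
from v import *
s=st();rel(s,*pick(2))
E
```

```text
t 15.35 tcp [0.541  0.0611 0.0192] J [ 23.6  23.  -39.    1.1  -9.2 -94.9] w 1.002 F [-0.1  0.3  0.7] 0.0
[[-0.892, -0.342, 0.296], [-0.318, 0.94, 0.126], [-0.321, 0.018, -0.947]]
shift units [0.16 0.18 0.16] mm [-3.9  3.6 -5.1]
turn units [ 0.13 -0.16 -0.01]
shift after turn [0.16 0.19 0.16]
```

Emit:
jog_arm:
  plan: "0 0 0 0 0 0 1;0 0 0 0 0 0 1;0 0 0 0 0 0 1;0 0 0 0 0 0 1;0 0 0 0 0 0 1;0 0 0 0 0 0 1;0 0 0 0 0 0 1;-0.1 0 -0.28 0 0.1 0 1;-0.15 0 -0.45 0 0.2 0 1;-0.15 0 -0.5 0 0.3 0 1"

```text
time_s: 16.35
tcp_pos: [0.5376, 0.0594, 0.0506]
ee_rot: [[-0.915, -0.342, 0.213], [-0.328, 0.94, 0.096], [-0.233, 0.018, -0.972]]
wrist_force: [0.5, -0.4, -4.1]
gripper_width: 0.6
gripper_force: 29.8
```

Emit:
jog_arm:
  plan: "-0.1 0 -0.6 0 0.4 0 1;-0.1 0 -0.6 0 0.4 0 1;0 0 -0.7 0 0.4 0 1;0 0 -0.7 0 0.4 0 1;0 0 -0.7 0 0.4 0 1;0 0 0 0 0.7 0 1;0 0 0 0 0.7 0 1;0 0 0 0 0.7 0 1;0 0 0 0 0.7 0 1;0 0 0 0 0.7 0 1"

```text
time_s: 17.35
tcp_pos: [0.5354, 0.0573, 0.1335]
ee_rot: [[-0.808, -0.342, -0.48], [-0.304, 0.94, -0.157], [0.505, 0.019, -0.863]]
wrist_force: [-0.1, -0.2, -3.3]
gripper_width: 0.593
gripper_force: 29.8
```

```bash
python3 - <<'E'
from v import *
s=st()
a=np.radians(18.6);n=-np.array([np.cos(a),np.sin(a),0]);Rg=np.array([[-0.892,-0.342,0.296],[-0.318,0.94,0.126],[-0.321,0.018,-0.947]])
v=np.array(s['ee_rot'])@Rg.T@n;print('vase z',v)
ax=np.cross(v,[0,0,1]);ang=np.degrees(np.arcsin(np.linalg.norm(ax)));print('turn', (np.array(s['ee_rot']).T@unit(ax)*ang/8).round(2))
E
```

```text
t 17.35 tcp [0.5354 0.0573 0.1335] J [ 22.2  34.3   2.1  -2.  -88.1 -91.3] w 0.593 F [-0.1 -0.2 -3.3] 29.8
[[-0.808, -0.342, -0.48], [-0.304, 0.94, -0.157], [0.505, 0.019, -0.863]]
vase z [-0.61947015 -0.21434043  0.75516614]
turn [-0.12  5.12  0.04]
```

Emit:
jog_arm:
  plan: "0 0 0 -0.02 0.57 0 1;0 0 0 -0.01 0.57 0 1;0 0 0 -0.01 0.57 0 1;0 0 0 -0.01 0.57 0 1;0 0 0 -0.01 0.57 0 1;0 0 0 -0.01 0.57 0 1;0 0 0 -0.01 0.57 0 1;0 0 0 -0.02 0.57 0 1;0 0 0 -0.02 0.56 0 1;0 0 0 0 0 0 1"

```text
time_s: 18.35
tcp_pos: [0.5348, 0.0574, 0.1295]
ee_rot: [[-0.293, -0.329, -0.898], [-0.131, 0.944, -0.303], [0.947, 0.029, -0.32]]
wrist_force: [-0.6, -0.1, -5.2]
gripper_width: 0.595
gripper_force: 29.8
```

```bash
python3 - <<'E'
from v import *
s=st();R=np.array(s['ee_rot']);p=np.array(s['tcp_pos'])
a=np.radians(18.6);n=-np.array([np.cos(a),np.sin(a),0]);Rg=np.array([[-0.892,-0.342,0.296],[-0.318,0.94,0.126],[-0.321,0.018,-0.947]])
v=R@Rg.T@n;print('vase z',v)
# foot point: tcp at grasp vs foot in world
foot=np.array([.532,.0627,.030])-.066*n
fp=p+R@(Rg.T@(foot-np.array([.541,.0611,.0192])));print('foot',fp,'down 1mm',(R.T@[0,0,-.001]/.025).round(4))
p,d=r.capture("scene");cv2.imwrite("pics/b1.png",cv2.resize(p[130:290,180:400,::-1],None,fx=3,fy=3))
E
```

```text
t 18.35 tcp [0.5348 0.0574 0.1295] J [  21.7   55.9   21.    -3.6 -126.4  -91.3] w 0.595 F [-0.6 -0.1 -5.2] 29.8
[[-0.293, -0.329, -0.898], [-0.131, 0.944, -0.303], [0.947, 0.029, -0.32]]
vase z [ 0.00261714 -0.00439424  0.99996741]
foot [0.54323057 0.06549807 0.0715616 ] down 1mm [-0.0379 -0.0012  0.0128]
```

View pics/b1.png

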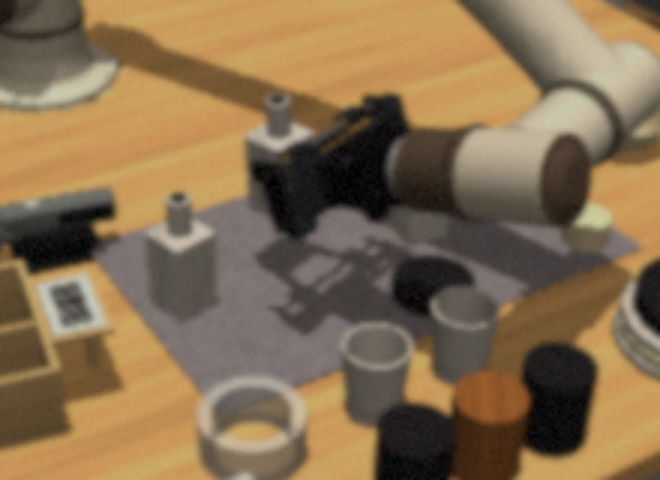

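V1 stands at (180,260) in the crop, and V2 is held upright at (278,140). I'm lowering it now.

Emit:
jog_arm:
  plan: "-0.29 -0.01 0.1 0 0 0 1;-0.29 -0.01 0.1 0 0 0 1;-0.29 -0.01 0.1 0 0 0 1;-0.29 -0.01 0.1 0 0 0 1;-0.29 -0.01 0.1 0 0 0 1;-0.29 -0.01 0.1 0 0 0 1;-0.29 -0.01 0.1 0 0 0 1;-0.2 -0.01 0.07 0 0 0 1;0 0 0 0 0 0 1;0 0 0 0 0 0 1"

```text
time_s: 19.4
tcp_pos: [0.5356, 0.0569, 0.0757]
ee_rot: [[-0.297, -0.331, -0.896], [-0.132, 0.943, -0.304], [0.946, 0.028, -0.324]]
wrist_force: [0.6, 0.8, -3.2]
gripper_width: 0.596
gripper_force: 29.8
```

Emit:
jog_arm:
  plan: "-0.04 0 0.01 0 0 0 1;-0.04 0 0.01 0 0 0 1;-0.04 0 0.01 0 0 0 1;-0.04 0 0.01 0 0 0 1;0 0 0 0 0 0 1;0 0 0 0 0 0 1;0 0 0 0 0 0 1;0 0 0 0 0 0 1;0 0 0 0 0 0 1;0 0 0 0 0 0 1"

```text
time_s: 20.4
tcp_pos: [0.5358, 0.0572, 0.0716]
ee_rot: [[-0.298, -0.331, -0.896], [-0.132, 0.943, -0.304], [0.945, 0.028, -0.324]]
wrist_force: [-0.1, -0.2, -4.3]
gripper_width: 0.596
gripper_force: 29.8
```

Emit:
jog_arm:
  plan: "-0.04 0 0.01 0 0 0 1;-0.04 0 0.01 0 0 0 1;-0.04 0 0.01 0 0 0 1;-0.04 0 0.01 0 0 0 1;-0.04 0 0.01 0 0 0 1;-0.04 0 0.01 0 0 0 1;-0.04 0 0.01 0 0 0 1;0 0 0 0 0 0 1;0 0 0 0 0 0 1;0 0 0 0 0 0 1"

```text
time_s: 21.4
tcp_pos: [0.5363, 0.0576, 0.0644]
ee_rot: [[-0.298, -0.331, -0.896], [-0.132, 0.943, -0.304], [0.945, 0.028, -0.324]]
wrist_force: [0.5, 0.8, -4.1]
gripper_width: 0.595
gripper_force: 29.8
```

Emit:
jog_arm:
  plan: "-0.04 0 0.01 0 0 0 1;-0.04 0 0.01 0 0 0 1;0 0 0 0 0 0 1;0 0 0 0 0 0 1;0 0 0 0 0 0 1;0 0 0 0 0 0 1;0 0 0 0 0 0 1;0 0 0 0 0 0 1;0 0 0 0 0 0 1;0 0 0 0 0 0 1"

```text
time_s: 22.4
tcp_pos: [0.5364, 0.0577, 0.0623]
ee_rot: [[-0.297, -0.33, -0.896], [-0.132, 0.943, -0.304], [0.946, 0.028, -0.324]]
wrist_force: [-0.6, -1.3, -4.5]
gripper_width: 0.599
gripper_force: 29.8
```

Emit:
jog_arm:
  plan: "-0.04 0 0.01 0 0 0 1;-0.04 0 0.01 0 0 0 1;0 0 0 0 0 0 1;0 0 0 0 0 0 1;0 0 0 0 0 0 1;0 0 0 0 0 0 1;0 0 0 0 0 0 1;0 0 0 0 0 0 1;0 0 0 0 0 0 1;0 0 0 0 0 0 1"

```text
time_s: 23.4
tcp_pos: [0.5366, 0.0577, 0.0619]
ee_rot: [[-0.296, -0.331, -0.896], [-0.132, 0.943, -0.305], [0.946, 0.028, -0.323]]
wrist_force: [0.2, 2.5, 5.8]
gripper_width: 0.597
gripper_force: 29.8
```

Emit:
jog_arm:
  plan: "0 0 0 0 0 0 -1;0 0 0 0 0 0 -1;0 0 0 0 0 0 -1;0 0 0 0 0 0 -1;0 0 0 0 0 0 -1;0 0 0 0 0 0 -1;0 0 -0.1 0 0 0 -1;0 0 -0.4 0 0 0 -1;0 0 -0.4 0 0 0 -1;0 0 -0.4 0 0 0 -1"

```text
time_s: 24.4
tcp_pos: [0.5662, 0.0678, 0.071]
ee_rot: [[-0.298, -0.331, -0.896], [-0.132, 0.943, -0.304], [0.945, 0.028, -0.325]]
wrist_force: [0.2, 0.7, 0.0]
gripper_width: 1.0
gripper_force: 0.0
```

Emit:
jog_arm:
  plan: "0 0 -0.5 0 0 0 -1;0 0 -0.5 0 0 0 -1;0 0 -0.5 0 0 0 -1;0 0 -0.5 0 0 0 -1;0.5 0 -0.5 0 0 0 -1;0.7 0 -0.3 0 0 0 -1;0.8 0 -0.3 0 0 0 -1;0.8 0 -0.3 0 0 0 -1;0.8 0 -0.3 0 0 0 -1;0.8 0 -0.3 0 0 0 -1"

```text
time_s: 25.4
tcp_pos: [0.6224, 0.0834, 0.2094]
ee_rot: [[-0.298, -0.331, -0.895], [-0.133, 0.943, -0.304], [0.945, 0.028, -0.325]]
wrist_force: [0.3, 0.3, -0.1]
gripper_width: 1.001
gripper_force: 0.0
```

Emit:
jog_arm:
  plan: "0 0.3 0 0 -1 0 -1;0 0.3 0 0 -1 0 -1;0 0.4 0 0 -1 0 -1;0 0.5 0 0 -1 0 -1;0 0.5 0 0 -1 0 -1;0 0.5 0 0 -1 0 -1;0 0.5 0 0 -1 0 -1;0 0.5 0 0 -1 0 -1;0 0.5 0 0 -1 0 -1;0 0.5 0 0 0 0 -1"

```text
time_s: 26.4
tcp_pos: [0.5805, 0.1877, 0.2122]
ee_rot: [[-0.944, -0.331, 0.006], [-0.33, 0.943, 0.033], [-0.017, 0.029, -0.999]]
wrist_force: [0.0, -0.2, -0.8]
gripper_width: 1.004
gripper_force: 0.0
```

```bash
sed -i 's/t=.342\*f-.94\*/t=.26*f-.966*/' v.py; python3 - <<'E'
from v import *
s=st();rel(s,*pick(3,.08));print(pick(3))
p,d=r.capture("scene");P=cloud(p,d,r.get_calibration("scene"))
for q,t in zip(*blobs(P,.42,.65,-.12,.34,.03,.15,amin=40)):
    R=cv2.minAreaRect(q[:,:2].astype(np.float32)*1000);print(t.tolist(),np.round(np.median(q,0),3),q[:,2].max().round(3),np.round(R[0]),np.round(R[1]),R[2])
E
```

```text
t 26.4 tcp [0.5805 0.1877 0.2122] J [  32.4   20.5   -2.8   -1.5  -65.3 -102.5] w 1.004 F [ 0.  -0.2 -0.8] 0.0
[[-0.944, -0.331, 0.006], [-0.33, 0.943, 0.033], [-0.017, 0.029, -0.999]]
shift units [1.72 2.   4.88] mm [ -56.3   37.  -121.3]
turn units [ 0.59 -1.78  2.72]
shift after turn [3.5  1.37 4.08]
(array([0.5449341 , 0.22375868, 0.013646  ]), array([[-9.64482223e-01,  4.88497698e-02,  2.59591489e-01],
       [ 4.71710503e-02,  9.98806137e-01, -1.26961419e-02],
       [-2.59901776e-01,  1.67510981e-18, -9.65635059e-01]]))
[263, 180, 22, 36, 565] [0.561 0.053 0.08 ] 0.141 [549.  61.] [56. 59.] 22.12241554260254
[300, 183, 30, 23, 408] [0.569 0.216 0.054] 0.06 [543. 224.] [ 56. 137.] 85.75421905517578
[206, 194, 12, 14, 102] [ 0.425 -0.101  0.053] 0.07 [ 427. -100.] [39. 13.] 88.67192077636719
[228, 194, 24, 38, 618] [ 0.58  -0.075  0.082] 0.139 [567. -68.] [56. 57.] 13.355445861816406
```

Emit:
jog_arm:
  plan: "0 0 0 0.15 -0.45 0.68 -1;0 0 0 0.15 -0.45 0.68 -1;0 0 0 0.15 -0.45 0.68 -1;0 0 0 0.15 -0.45 0.68 -1;0.58 0.23 0.68 0 0 0 -1;0.58 0.23 0.68 0 0 0 -1;0.58 0.23 0.68 0 0 0 -1;0.58 0.23 0.68 0 0 0 -1;0.58 0.23 0.68 0 0 0 -1;0.58 0.23 0.68 0 0 0 -1"

```text
time_s: 27.45
tcp_pos: [0.5312, 0.2279, 0.089]
ee_rot: [[-0.963, 0.05, 0.263], [0.048, 0.999, -0.015], [-0.264, -0.002, -0.965]]
wrist_force: [0.1, 0.1, 0.0]
gripper_width: 1.0
gripper_force: 0.0
```

Emit:
jog_arm:
  plan: "0 0 0 0 0 0 -1;0 0 0.4 0 0 0 -1;0 0 0.4 0 0 0 -1;0 0 0.4 0 0 0 -1;0 0 0.4 0 0 0 -1;0 0 0.4 0 0 0 -1;0 0 0.4 0 0 0 -1;0 0 0.4 0 0 0 -1;0 0 0.4 0 0 0 -1;0 0 0 0 0 0 -1"

```text
time_s: 28.45
tcp_pos: [0.5525, 0.2246, 0.0124]
ee_rot: [[-0.965, 0.051, 0.258], [0.048, 0.999, -0.016], [-0.259, -0.003, -0.966]]
wrist_force: [-0.5, 0.3, -0.3]
gripper_width: 0.997
gripper_force: 0.0
```

```bash
python3 - <<'E'
from v import *
s=st();rel(s,*pick(3))
E
```

```text
t 28.45 tcp [0.5525 0.2246 0.0124] J [  37.4   27.1  -42.8   48.8  -13.  -177.4] w 0.997 F [-0.5  0.3 -0.3] 0.0
[[-0.965, 0.051, 0.258], [0.048, 0.999, -0.016], [-0.259, -0.003, -0.966]]
shift units [ 0.28 -0.05 -0.13] mm [-7.6 -0.9  1.2]
turn units [-0.02 -0.01 -0.01]
shift after turn [ 0.28 -0.05 -0.13]
```

Emit:
jog_arm:
  plan: "0 0 0 0 0 0 1;0 0 0 0 0 0 1;0 0 0 0 0 0 1;0 0 0 0 0 0 1;0 0 0 0 0 0 1;0 0 0 0 0 0 1;0 0 0 0 0 0 1;-0.08 0 -0.25 0 0.2 0 1;-0.1 0 -0.4 0 0.2 0 1;-0.1 0 -0.5 0 0.2 0 1"

```text
time_s: 29.45
tcp_pos: [0.5529, 0.2246, 0.0404]
ee_rot: [[-0.981, 0.05, 0.186], [0.049, 0.999, -0.015], [-0.187, -0.005, -0.982]]
wrist_force: [0.9, -1.2, -3.5]
gripper_width: 0.595
gripper_force: 29.9
```

```bash
python3 - <<'E'
from v import *
st()
E
```

```text
t 29.45 tcp [0.5529 0.2246 0.0404] J [  41.    26.4  -29.8   17.   -27.2 -148.6] w 0.595 F [ 0.9 -1.2 -3.5] 29.9
[[-0.981, 0.05, 0.186], [0.049, 0.999, -0.015], [-0.187, -0.005, -0.982]]
```

Emit:
jog_arm:
  plan: "-0.05 0 -0.6 0 0.4 0 1;0 0 -0.7 0 0.5 0 1;0.1 0 -0.7 0 0.5 0 1;0.2 0 -0.7 0 0.5 0 1;0.3 0 -0.6 0 0.5 0 1;0.3 0 0 0 0.6 0 1;0.3 0 0 0 0.6 0 1;0.3 0 0 0 0.6 0 1;0.3 0 0 0 0.6 0 1;0.3 0 0 0 0.6 0 1"

```text
time_s: 30.45
tcp_pos: [0.5002, 0.228, 0.1345]
ee_rot: [[-0.844, 0.052, -0.534], [0.046, 0.999, 0.024], [0.535, -0.005, -0.845]]
wrist_force: [0.8, -0.3, -5.1]
gripper_width: 0.595
gripper_force: 29.9
```

Emit:
jog_arm:
  plan: "0 0 0.2 0 0.6 0 1;0 0 0.2 0 0.6 0 1;0 0 0.2 0 0.6 0 1;0 0 0.2 0 0.6 0 1;0 0 0.2 0 0.6 0 1;0 0 0 0 0.6 0 1;0 0 0 0 0.6 0 1;0 0 0 0 0.6 0 1;0 0 0 0 0.5 0 1;0 0 0 0 0 0 1"

```text
time_s: 31.45
tcp_pos: [0.4834, 0.2285, 0.1127]
ee_rot: [[-0.262, 0.055, -0.963], [0.022, 0.998, 0.051], [0.965, -0.008, -0.263]]
wrist_force: [0.5, -0.1, -5.8]
gripper_width: 0.597
gripper_force: 29.9
```

```bash
python3 - <<'E'
from v import *
s=st();R=np.array(s['ee_rot']);p=np.array(s['tcp_pos'])
a=np.radians(-2.8);n=-np.array([np.cos(a),np.sin(a),0]);Rg=np.array([[-0.965,0.051,0.258],[0.048,0.999,-0.016],[-0.259,-0.003,-0.966]])
v=R@Rg.T@n;print('vase z',v)
foot=np.array([.541,.224,.030])-.066*n
fp=p+R@(Rg.T@(foot-np.array([.5525,.2246,.0124])));print('foot',fp,'down 1mm',(R.T@[0,0,-.001]/.025).round(4))
ax=np.cross(v,[0,0,1]);print('turn', (R.T@unit(ax)*np.degrees(np.arcsin(np.linalg.norm(ax)))/8).round(2))
E
```

```text
t 31.45 tcp [0.4834 0.2285 0.1127] J [  24.6   56.2   27.7  -35.  -128.8 -122. ] w 0.597 F [ 0.5 -0.1 -5.8] 29.9
[[-0.262, 0.055, -0.963], [0.022, 0.998, 0.051], [0.965, -0.008, -0.263]]
vase z [-0.00457486  0.0057916   1.00014351]
foot [0.50113991 0.22600423 0.0581989 ] down 1mm [-0.0386  0.0003  0.0105]
turn [-0.01  0.03 -0.04]
```

Emit:
jog_arm:
  plan: "-0.2 0 0.06 0 0 0 1;-0.22 0 0.06 0 0 0 1;-0.22 0 0.06 0 0 0 1;-0.22 0 0.06 0 0 0 1;-0.22 0 0.06 0 0 0 1;-0.22 0 0.06 0 0 0 1;-0.22 0 0.06 0 0 0 1;-0.22 0 0.06 0 0 0 1;-0.15 0 0.05 0 0 0 1;0 0 0 0 0 0 1"

```text
time_s: 32.45
tcp_pos: [0.4831, 0.2278, 0.0678]
ee_rot: [[-0.264, 0.052, -0.963], [0.019, 0.999, 0.048], [0.964, -0.006, -0.265]]
wrist_force: [-0.4, 0.1, -4.2]
gripper_width: 0.593
gripper_force: 29.9
```

Emit:
jog_arm:
  plan: "-0.04 0 0.01 0 0 0 1;-0.04 0 0.01 0 0 0 1;-0.04 0 0.01 0 0 0 1;0 0 0 0 0 0 1;0 0 0 0 0 0 1;0 0 0 0 0 0 1;0 0 0 0 0 0 1;0 0 0 0 0 0 1;0 0 0 0 0 0 1;0 0 0 0 0 0 1"

```text
time_s: 33.45
tcp_pos: [0.4835, 0.2278, 0.0655]
ee_rot: [[-0.265, 0.051, -0.963], [0.019, 0.999, 0.048], [0.964, -0.005, -0.266]]
wrist_force: [0.1, -0.6, -3.7]
gripper_width: 0.596
gripper_force: 29.9
```

Emit:
jog_arm:
  plan: "-0.04 0 0.01 0 0 0 1;-0.04 0 0.01 0 0 0 1;-0.04 0 0.01 0 0 0 1;-0.04 0 0.01 0 0 0 1;-0.04 0 0.01 0 0 0 1;0 0 0 0 0 0 1;0 0 0 0 0 0 1;0 0 0 0 0 0 1;0 0 0 0 0 0 1;0 0 0 0 0 0 1"

```text
time_s: 34.45
tcp_pos: [0.4836, 0.2278, 0.0604]
ee_rot: [[-0.265, 0.051, -0.963], [0.019, 0.999, 0.048], [0.964, -0.005, -0.266]]
wrist_force: [0.5, 0.1, -5.1]
gripper_width: 0.593
gripper_force: 29.9
```

Emit:
jog_arm:
  plan: "-0.04 0 0.01 0 0 0 1;-0.04 0 0.01 0 0 0 1;0 0 0 0 0 0 1;0 0 0 0 0 0 1;0 0 0 0 0 0 1;0 0 0 0 0 0 1;0 0 0 0 0 0 1;0 0 0 0 0 0 1;0 0 0 0 0 0 1;0 0 0 0 0 0 1"

```text
time_s: 35.45
tcp_pos: [0.4836, 0.2278, 0.0582]
ee_rot: [[-0.265, 0.051, -0.963], [0.019, 0.999, 0.048], [0.964, -0.005, -0.266]]
wrist_force: [0.3, -0.9, -4.4]
gripper_width: 0.595
gripper_force: 29.9
```

Emit:
jog_arm:
  plan: "-0.04 0 0.01 0 0 0 1;-0.04 0 0.01 0 0 0 1;0 0 0 0 0 0 1;0 0 0 0 0 0 1;0 0 0 0 0 0 1;0 0 0 0 0 0 1;0 0 0 0 0 0 1;0 0 0 0 0 0 1;0 0 0 0 0 0 1;0 0 0 0 0 0 1"

```text
time_s: 36.45
tcp_pos: [0.4837, 0.2277, 0.0565]
ee_rot: [[-0.265, 0.051, -0.963], [0.019, 0.999, 0.048], [0.964, -0.005, -0.266]]
wrist_force: [1.6, 0.6, -1.4]
gripper_width: 0.596
gripper_force: 29.9
```

Emit:
jog_arm:
  plan: "0 0 0 0 0 0 -1;0 0 0 0 0 0 -1;0 0 0 0 0 0 -1;0 0 0 0 0 0 -1;0 0 0 0 0 0 -1;0 0 0 0 0 0 -1;0 0 -0.1 0 0 0 -1;0 0 -0.4 0 0 0 -1;0 0 -0.4 0 0 0 -1;0 0 -0.4 0 0 0 -1"

```text
time_s: 37.45
tcp_pos: [0.5154, 0.2262, 0.065]
ee_rot: [[-0.265, 0.051, -0.963], [0.019, 0.999, 0.048], [0.964, -0.005, -0.266]]
wrist_force: [-0.1, 0.6, 1.1]
gripper_width: 0.999
gripper_force: 0.0
```

Emit:
jog_arm:
  plan: "0 0 -0.5 0 0 0 -1;0 0 -0.5 0 0 0 -1;0 0 -0.5 0 0 0 -1;0 0 -0.5 0 0 0 -1;0.7 0 -0.2 0 0 0 -1;0.9 0 0 0 0 0 -1;0.9 0 0 0 0 0 -1;0.9 0 0 0 0 0 -1;0.9 0 0 0 0 0 -1;0.9 0 0 0 0 0 -1"

```text
time_s: 38.45
tcp_pos: [0.5328, 0.226, 0.207]
ee_rot: [[-0.266, 0.051, -0.963], [0.018, 0.999, 0.048], [0.964, -0.005, -0.267]]
wrist_force: [0.6, 0.3, 1.5]
gripper_width: 0.997
gripper_force: 0.0
```

Emit:
jog_arm:
  plan: "0.5 0 0 0 -1 0 -1;0.5 0 0 0 -1 0 -1;0.3 0 0 0 -1 0 -1;0 0 0 0 -1 0 -1;0 0 0 0 -1 0 -1;0 0 0 0 -1 0 -1;0 0 0 0 -1 0 -1;0 0 0 0 -1 0 -1;0 0 0 0 -1 0 -1;0 0 0 0 -0.3 0 -1"

```text
time_s: 39.45
tcp_pos: [0.5184, 0.2261, 0.2371]
ee_rot: [[-0.999, 0.049, 0.001], [0.049, 0.999, -0.003], [-0.001, -0.003, -1.0]]
wrist_force: [-0.0, 0.7, -0.2]
gripper_width: 0.999
gripper_force: 0.0
```

```bash
cat > look.py <<'E'
from v import *
def vases(n="scene",hmin=.09):
    p,d=r.capture(n);P=cloud(p,d,r.get_calibration(n));out=[]
    for z0,z1 in((.085,.115),(.115,.15)):
        for q,t in zip(*blobs(P,.4,.75,-.42,.4,z0,z1,amin=12)):
            R=cv2.minAreaRect(q[:,:2].astype(np.float32)*1000);print(n,z0,t[4],np.round(R[0]),np.round(R[1]),round(R[2]),'zmax',q[:,2].max().round(3))
    return p
E
python3 - <<'E'
from look import *
s=st()
for n in("scene","side"):p=vases(n)
p=r.capture("side")[0]
cv2.imwrite("pics/c1.png",cv2.resize(p[100:330,180:400,::-1],None,fx=2.5,fy=2.5))
E
```

```text
t 39.45 tcp [0.5184 0.2261 0.2371] J [  40.1   15.7   -6.8    0.2  -67.6 -133. ] w 0.999 F [-0.   0.7 -0.2] 0.0
[[-0.999, 0.049, 0.001], [0.049, 0.999, -0.003], [-0.001, -0.003, -1.0]]
scene 0.085 158 [505. 224.] [54. 53.] 84 zmax 0.115
scene 0.085 188 [548.  63.] [53. 54.] 22 zmax 0.114
scene 0.085 210 [567. -68.] [54. 55.] 11 zmax 0.115
scene 0.115 60 [507. 224.] [24. 22.] 52 zmax 0.138
scene 0.115 71 [549.  63.] [22. 29.] 59 zmax 0.139
scene 0.115 80 [565. -69.] [25. 22.] 30 zmax 0.139
side 0.085 70 [552.  65.] [25. 49.] 66 zmax 0.114
side 0.085 302 [502. 227.] [54. 52.] 87 zmax 0.114
side 0.115 55 [549.  71.] [17. 19.] 13 zmax 0.14
side 0.115 109 [501. 228.] [25. 24.] 47 zmax 0.142
```

View pics/c1.png

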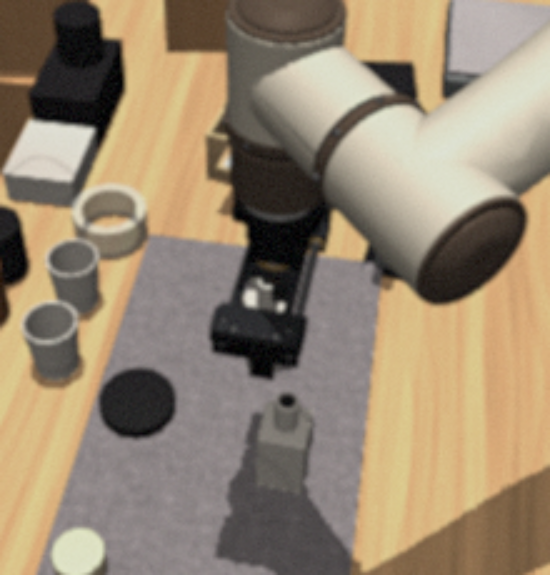

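The side view shows V3 standing at (285,450) in the crop. The depth blobs confirm all three vases upright at about 0.139 m: (0.566,-0.068), (0.549,0.064) and (0.504,0.226). Next I'll pack V3 by its neck.

Emit:
jog_arm:
  plan: "0.06 0 0.55 0 0 0 -1;0.06 0 0.55 0 0 0 -1;0.06 0 0.55 0 0 0 -1;0.06 0 0.55 0 0 0 -1;0.06 0 0.55 0 0 0 -1;0.06 0 0.55 0 0 0 -1;0.06 0 0.55 0 0 0 -1;0.06 0 0.55 0 0 0 -1;0.06 0 0.55 0 0 0 -1;0.06 0 0.55 0 0 0 -1"

```text
time_s: 40.6
tcp_pos: [0.5067, 0.2269, 0.0966]
ee_rot: [[-0.999, 0.053, -0.004], [0.053, 0.999, -0.005], [0.004, -0.005, -1.0]]
wrist_force: [0.5, 0.8, -0.7]
gripper_width: 1.0
gripper_force: 0.0
```

Emit:
jog_arm:
  plan: "0 0 0 0 0 0 1;0 0 0 0 0 0 1;0 0 0 0 0 0 1;0 0 0 0 0 0 1;0 0 0 0 0 0 1;0 0 0 0 0 0 1;0 0 0 0 0 0 1;0 0 0 0 0 0 1;0 0 0 0 0 0 1;0 0 -0.2 0 0 0 1"

```text
time_s: 41.6
tcp_pos: [0.5046, 0.2262, 0.1009]
ee_rot: [[-0.999, 0.052, -0.007], [0.052, 0.999, -0.007], [0.006, -0.007, -1.0]]
wrist_force: [0.1, -1.4, -4.8]
gripper_width: 0.291
gripper_force: 30.0
```

Emit:
jog_arm:
  plan: "0 0 -0.7 0 0 0 1;0 0 -0.7 0 0 0 1;0 0 -0.7 0 0 0 1;0 0 -0.7 0 0 0 1;0 0 -0.7 0 0 0 1;0 0 -0.7 0 0 0 1;0 0 -0.7 0 0 0 1;0 0 -0.7 0 0 0 1;0 0 -0.7 0 0 0 1;0 0 -0.6 0 0 0 1"

```text
time_s: 42.6
tcp_pos: [0.5057, 0.2275, 0.2746]
ee_rot: [[-0.999, 0.052, -0.006], [0.052, 0.999, -0.006], [0.005, -0.006, -1.0]]
wrist_force: [1.0, 0.6, -4.7]
gripper_width: 0.292
gripper_force: 30.0
```

```bash
cat >> look.py <<'E'
ex=np.array([.985,-.172]);ey=np.array([.172,.985]);CC=np.array([.580,-.3205])
cell={k:CC+.043*(k[0]*ex+k[1]*ey) for k in((1,1),(1,-1),(-1,1),(-1,-1))}
E
python3 - <<'E'
from look import *
s=st();print(cell);rel(s,[*cell[(1,-1)],s['tcp_pos'][2]])
E
```

```text
t 42.6 tcp [0.5057 0.2275 0.2746] J [  41.    13.5   -4.3    0.   -72.6 -134. ] w 0.292 F [ 1.   0.6 -4.7] 30.0
[[-0.999, 0.052, -0.006], [0.052, 0.999, -0.006], [0.005, -0.006, -1.0]]
{(1, 1): array([ 0.629751, -0.285541]), (1, -1): array([ 0.614959, -0.370251]), (-1, 1): array([ 0.545041, -0.270749]), (-1, -1): array([ 0.530249, -0.355459])}
shift units [ -5.6  -23.65   0.11] mm [ 109.3 -597.8    0. ]
```

Emit:
jog_arm:
  plan: "-0.19 -0.79 0 0 0 0 1;-0.19 -0.79 0 0 0 0 1;-0.19 -0.79 0 0 0 0 1;-0.19 -0.79 0 0 0 0 1;-0.19 -0.79 0 0 0 0 1;-0.19 -0.79 0 0 0 0 1;-0.19 -0.79 0 0 0 0 1;-0.19 -0.79 0 0 0 0 1;-0.19 -0.79 0 0 0 0 1;-0.19 -0.79 0 0 0 0 1"

```text
time_s: 43.6
tcp_pos: [0.5428, 0.0273, 0.2744]
ee_rot: [[-0.999, 0.052, -0.006], [0.052, 0.999, -0.005], [0.006, -0.005, -1.0]]
wrist_force: [0.0, 0.4, -4.3]
gripper_width: 0.291
gripper_force: 30.0
```

Emit:
jog_arm:
  plan: "-0.19 -0.79 0 0 0 0 1;-0.19 -0.79 0 0 0 0 1;-0.19 -0.79 0 0 0 0 1;-0.19 -0.79 0 0 0 0 1;-0.19 -0.79 0 0 0 0 1;-0.19 -0.79 0 0 0 0 1;-0.19 -0.79 0 0 0 0 1;-0.19 -0.79 0 0 0 0 1;-0.19 -0.79 0 0 0 0 1;-0.19 -0.79 0 0 0 0 1"

```text
time_s: 44.6
tcp_pos: [0.5803, -0.172, 0.2751]
ee_rot: [[-0.999, 0.052, -0.006], [0.052, 0.999, -0.004], [0.006, -0.004, -1.0]]
wrist_force: [1.3, -0.2, -4.8]
gripper_width: 0.292
gripper_force: 30.0
```

Emit:
jog_arm:
  plan: "-0.2 -0.8 0 0 0 0 1;-0.2 -0.8 0 0 0 0 1;-0.2 -0.8 0 0 0 0 1;-0.2 -0.8 0 0 0 0 1;-0.2 -0.8 0 0 0 0 1;-0.2 -0.8 0 0 0 0 1;-0.2 -0.8 0 0 0 0 1;-0.2 -0.8 0 0 0 0 1;-0.2 -0.8 0 0 0 0 1;-0.1 -0.6 0 0 0 0.6 1"

```text
time_s: 45.6
tcp_pos: [0.618, -0.3694, 0.2751]
ee_rot: [[-0.99, 0.138, -0.007], [0.138, 0.99, -0.003], [0.006, -0.004, -1.0]]
wrist_force: [0.6, 0.2, -5.2]
gripper_width: 0.289
gripper_force: 30.0
```

```bash
python3 - <<'E'
from look import *
s=st();rel(s,[*cell[(1,-1)],s['tcp_pos'][2]])
p=r.capture("side")[0];q=r.capture("scene")[0]
cv2.imwrite("pics/d1.png",np.hstack([cv2.resize(p[70:270,200:360,::-1],(400,500)),cv2.resize(q[100:300,80:240,::-1],(400,500))]))
E
```

```text
t 45.6 tcp [ 0.618  -0.3694  0.2751] J [-17.9  30.5  21.4   0.3 -81.2 -80. ] w 0.289 F [ 0.6  0.2 -5.2] 30.0
[[-0.99, 0.138, -0.007], [0.138, 0.99, -0.003], [0.006, -0.004, -1.0]]
shift units [ 0.12 -0.05  0.  ] mm [-3.1 -0.9  0. ]
```

View pics/d1.png

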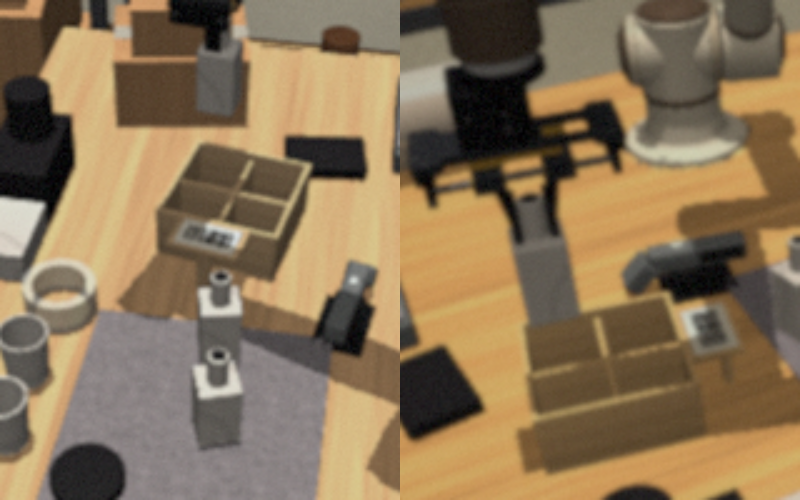

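V3 hangs upright above the crate, and the other two vases are still standing (side view, left half). Now I'll lower it into its cell.

Emit:
jog_arm:
  plan: "0.12 -0.05 0.3 0 0 0 1;0 0 0.7 0 0 0 1;0 0 0.7 0 0 0 1;0 0 0.7 0 0 0 1;0 0 0.7 0 0 0 1;0 0 0.7 0 0 0 1;0 0 0.7 0 0 0 1;0 0 0.7 0 0 0 1;0 0 0.7 0 0 0 1;0 0 0.6 0 0 0 1"

```text
time_s: 46.7
tcp_pos: [0.6138, -0.369, 0.1132]
ee_rot: [[-0.991, 0.133, -0.005], [0.133, 0.991, -0.004], [0.005, -0.004, -1.0]]
wrist_force: [1.2, 0.2, -5.7]
gripper_width: 0.291
gripper_force: 30.0
```

Emit:
jog_arm:
  plan: "0 0 0.06 0 0 0 1;0 0 0.06 0 0 0 1;0 0 0.04 0 0 0 1;0 0 0.04 0 0 0 1;0 0 0.04 0 0 0 1;0 0 0.04 0 0 0 1;0 0 0 0 0 0 1;0 0 0 0 0 0 1;0 0 0 0 0 0 1;0 0 0 0 0 0 1"

```text
time_s: 47.7
tcp_pos: [0.6148, -0.3705, 0.108]
ee_rot: [[-0.991, 0.135, -0.003], [0.135, 0.991, -0.005], [0.003, -0.006, -1.0]]
wrist_force: [-0.0, -0.4, -4.2]
gripper_width: 0.288
gripper_force: 30.0
```

Emit:
jog_arm:
  plan: "0 0 0.06 0 0 0 1;0 0 0.06 0 0 0 1;0 0 0.06 0 0 0 1;0 0 0.06 0 0 0 1;0 0 0.04 0 0 0 1;0 0 0 0 0 0 1;0 0 0 0 0 0 1;0 0 0 0 0 0 1;0 0 0 0 0 0 1;0 0 0 0 0 0 1"

```text
time_s: 48.7
tcp_pos: [0.6147, -0.3705, 0.101]
ee_rot: [[-0.991, 0.135, -0.003], [0.135, 0.991, -0.005], [0.003, -0.006, -1.0]]
wrist_force: [0.7, 0.1, -3.8]
gripper_width: 0.288
gripper_force: 30.0
```

Emit:
jog_arm:
  plan: "0 0 0.04 0 0 0 1;0 0 0.04 0 0 0 1;0 0 0 0 0 0 1;0 0 0 0 0 0 1;0 0 0 0 0 0 1;0 0 0 0 0 0 1;0 0 0 0 0 0 1;0 0 0 0 0 0 1;0 0 0 0 0 0 1;0 0 0 0 0 0 1"

```text
time_s: 49.7
tcp_pos: [0.6148, -0.3707, 0.0994]
ee_rot: [[-0.991, 0.135, -0.003], [0.135, 0.991, -0.006], [0.002, -0.006, -1.0]]
wrist_force: [-0.9, -0.5, 1.3]
gripper_width: 0.294
gripper_force: 30.0
```

Emit:
jog_arm:
  plan: "0 0 0 0 0 0 0;0 0 0 0 0 0 0;0 0 0 0 0 0 0;0 0 0 0 0 0 0;0 0 -0.3 0 0 0 0;0 0 -0.5 0 0 0 0;0 0 -0.8 0 0 0 0;0 0 -0.8 0 0 0 0;0 0 -0.8 0 0 0 0;0 0 -0.8 0 0 0 0"

```text
time_s: 50.7
tcp_pos: [0.6153, -0.3702, 0.2014]
ee_rot: [[-0.991, 0.135, -0.002], [0.135, 0.991, -0.006], [0.001, -0.006, -1.0]]
wrist_force: [0.5, -0.5, 0.3]
gripper_width: 0.5
gripper_force: 0.0
```

Emit:
jog_arm:
  plan: "0.1 0.3 -0.7 0 0 0 -1;0.25 0.85 -0.7 0 0 0 -1;0.25 0.85 -0.7 0 0 0 -1;0.25 0.85 -0.7 0 0 0 -1;0.25 0.85 0 0 0 0 -1;0.25 0.85 0 0 0 0 -1;0.25 0.85 0 0 0 0 -1;0.25 0.85 0 0 0 0 -1;0.25 0.85 0 0 0 0 -1;0.25 0.85 0 0 0 0 -1"

```text
time_s: 51.7
tcp_pos: [0.5834, -0.1635, 0.2691]
ee_rot: [[-0.991, 0.134, -0.002], [0.134, 0.991, -0.005], [0.002, -0.005, -1.0]]
wrist_force: [0.0, -0.4, 0.7]
gripper_width: 0.999
gripper_force: 0.0
```

```bash
python3 - <<'E'
from look import *
s=st();rel(s,[.549,.064,.097])
p=vases("scene");vases("side")
cv2.imwrite("pics/e1.png",p[:,:,::-1])
E
```

```text
t 51.7 tcp [ 0.5834 -0.1635  0.2691] J [ -0.2  18.6   1.9   0.3 -73.4 -97.6] w 0.999 F [ 0.  -0.4  0.7] 0.0
[[-0.991, 0.134, -0.002], [0.134, 0.991, -0.005], [0.002, -0.005, -1.0]]
shift units [2.58 8.87 6.84] mm [ -34.4  227.5 -172.1]
scene 0.085 190 [549.  62.] [52. 56.] 18 zmax 0.115
scene 0.085 207 [566. -68.] [55. 54.] 11 zmax 0.115
scene 0.085 272 [ 613. -370.] [50. 57.] 84 zmax 0.114
scene 0.115 71 [549.  63.] [22. 29.] 59 zmax 0.139
scene 0.115 81 [566. -67.] [24. 26.] 62 zmax 0.14
scene 0.115 105 [ 615. -370.] [25. 27.] 43 zmax 0.141
side 0.085 107 [ 594. -363.] [79. 42.] 46 zmax 0.114
side 0.085 199 [563. -65.] [53. 54.] 16 zmax 0.115
side 0.085 241 [546.  65.] [52. 55.] 21 zmax 0.114
side 0.115 25 [ 605. -360.] [18.  9.] 29 zmax 0.139
side 0.115 77 [563. -66.] [22. 25.] 7 zmax 0.141
side 0.115 90 [547.  66.] [24. 25.] 62 zmax 0.141
```

Emit:
jog_arm:
  plan: "0.26 0.89 0 0 0 0 -1;0.26 0.89 0 0 0 0 -1;0.26 0.89 0 0 0 0 -1;0.26 0.89 0 0 0 0 -1;0.26 0.89 0 0 0 0 -1;0.26 0.89 0 0 0 0 -1;0.26 0.89 0 0 0 0 -1;0.26 0.89 0 0 0 0 -1;0.26 0.89 0 0 0 0 -1;0.26 0.88 0 0 0 0 -1"

```text
time_s: 52.8
tcp_pos: [0.5493, 0.0648, 0.2677]
ee_rot: [[-0.991, 0.135, -0.003], [0.135, 0.991, -0.005], [0.002, -0.005, -1.0]]
wrist_force: [1.4, -0.7, -0.0]
gripper_width: 1.004
gripper_force: 0.0
```

Emit:
jog_arm:
  plan: "0 0 0.7 0 0 0 -1;0 0 0.7 0 0 0 -1;0 0 0.7 0 0 0 -1;0 0 0.7 0 0 0 -1;0 0 0.7 0 0 0 -1;0 0 0.7 0 0 0 -1;0 0 0.7 0 0 0 -1;0 0 0.7 0 0 0 -1;0 0 0.7 0 0 0 -1;0 0 0.5 0 0 0 -1"

```text
time_s: 53.8
tcp_pos: [0.5487, 0.063, 0.0964]
ee_rot: [[-0.991, 0.135, -0.004], [0.135, 0.991, -0.005], [0.003, -0.006, -1.0]]
wrist_force: [0.5, -0.2, -0.3]
gripper_width: 1.002
gripper_force: 0.0
```

Emit:
jog_arm:
  plan: "0 0 0 0 0 0 1;0 0 0 0 0 0 1;0 0 0 0 0 0 1;0 0 0 0 0 0 1;0 0 0 0 0 0 1;0 0 0 0 0 0 1;0 0 0 0 0 0 1;0 0 0 0 0 0 1;0 0 0 0 0 0 1;0 0 0 0 0 0 1"

```text
time_s: 54.8
tcp_pos: [0.5488, 0.0632, 0.0969]
ee_rot: [[-0.991, 0.135, -0.004], [0.135, 0.991, -0.005], [0.003, -0.006, -1.0]]
wrist_force: [-0.3, -0.9, 0.3]
gripper_width: 0.294
gripper_force: 30.0
```

Emit:
jog_arm:
  plan: "0 0 -0.4 0 0 0 1;0 0 -0.7 0 0 0 1;0 0 -0.7 0 0 0 1;0 0 -0.7 0 0 0 1;0 0 -0.7 0 0 0 1;0 0 -0.7 0 0 0 1;0 0 -0.7 0 0 0 1;0 0 -0.7 0 0 0 1;0 0 -0.7 0 0 0 1;0 0 -0.7 0 0 0 1"

```text
time_s: 55.8
tcp_pos: [0.5485, 0.0641, 0.2647]
ee_rot: [[-0.991, 0.135, -0.005], [0.135, 0.991, -0.005], [0.005, -0.006, -1.0]]
wrist_force: [0.6, -0.0, -3.8]
gripper_width: 0.293
gripper_force: 30.0
```

```bash
python3 - <<'E'
from look import *
s=st();rel(s,[*cell[(-1,-1)],s['tcp_pos'][2]])
E
```

```text
t 55.8 tcp [0.5485 0.0641 0.2647] J [ 2.360e+01  1.350e+01 -5.700e+00  1.000e-01 -7.110e+01 -1.214e+02] w 0.293 F [ 0.6 -0.  -3.8] 30.0
[[-0.991, 0.135, -0.005], [0.135, 0.991, -0.005], [0.005, -0.006, -1.0]]
shift units [ -1.54 -16.73   0.09] mm [ -18.2 -419.5    0. ]
```

Emit:
jog_arm:
  plan: "-0.08 -0.83 0 0 0 0 1;-0.08 -0.83 0 0 0 0 1;-0.08 -0.83 0 0 0 0 1;-0.08 -0.83 0 0 0 0 1;-0.08 -0.83 0 0 0 0 1;-0.08 -0.83 0 0 0 0 1;-0.08 -0.83 0 0 0 0 1;-0.08 -0.83 0 0 0 0 1;-0.08 -0.83 0 0 0 0 1;-0.08 -0.83 0 0 0 0 1"

```text
time_s: 56.8
tcp_pos: [0.5403, -0.1447, 0.265]
ee_rot: [[-0.991, 0.135, -0.005], [0.135, 0.991, -0.004], [0.005, -0.005, -1.0]]
wrist_force: [-0.4, -0.3, -3.4]
gripper_width: 0.291
gripper_force: 30.0
```

Emit:
jog_arm:
  plan: "-0.08 -0.84 0 0 0 0 1;-0.08 -0.84 0 0 0 0 1;-0.08 -0.84 0 0 0 0 1;-0.08 -0.84 0 0 0 0 1;-0.08 -0.84 0 0 0 0 1;-0.08 -0.84 0 0 0 0 1;-0.08 -0.84 0 0 0 0 1;-0.08 -0.84 0 0 0 0 1;-0.08 -0.84 0 0 0 0 1;0 -0.8 0 0 0 0 1"

```text
time_s: 57.8
tcp_pos: [0.5303, -0.3541, 0.2658]
ee_rot: [[-0.991, 0.135, -0.005], [0.135, 0.991, -0.004], [0.005, -0.004, -1.0]]
wrist_force: [0.2, 0.5, -4.1]
gripper_width: 0.292
gripper_force: 30.0
```

Emit:
jog_arm:
  plan: "0 0 0 0 0 0.6 1;0 0 0 0 0 0.6 1;0 0 0 0 0 0.6 1;0 0 0 0 0 0.6 1;0 0 0 0 0 0.6 1;0 0 0 0 0 0.6 1;0 0 0 0 0 0.2 1;0 0 0 0 0 0 1;0 0 0 0 0 0 1;0 0 0 0 0 0 1"

```text
time_s: 58.8
tcp_pos: [0.5308, -0.3536, 0.2665]
ee_rot: [[-0.787, 0.617, -0.004], [0.617, 0.787, -0.005], [-0.0, -0.006, -1.0]]
wrist_force: [-0.6, 0.0, -3.1]
gripper_width: 0.289
gripper_force: 30.0
```

```bash
python3 - <<'E'
from look import *
s=st();rel(s,[*cell[(-1,-1)],s['tcp_pos'][2]])
p,d=r.capture("side");c=r.get_calibration("side");q,d2=r.capture("scene");c2=r.get_calibration("scene")
for dd,cc in((d,c),(d2,c2)):
    P=cloud(p,dd,cc);m=(abs(P[...,0]-.53)<.06)&(abs(P[...,1]+.355)<.06)&(P[...,2]>.185)&(P[...,2]<.25);x=P[m]
    print(len(x));R=cv2.minAreaRect(x[:,:2].astype(np.float32)*1000);print(R)
E
```

```text
t 58.8 tcp [ 0.5308 -0.3536  0.2665] J [ -19.    21.9    6.4    0.3  -74.6 -109.2] w 0.289 F [-0.6  0.  -3.1] 30.0
[[-0.787, 0.617, -0.004], [0.617, 0.787, -0.005], [-0.0, -0.006, -1.0]]
shift units [-0.03 -0.07  0.  ] mm [-0.6 -1.9  0. ]
313
((518.4550170898438, -335.5041809082031), (74.75405883789062, 41.15229797363281), 30.905776977539062)
426
((554.5885620117188, -354.26654052734375), (53.38055419921875, 11.415763854980469), 78.29006958007812)
```

Emit:
jog_arm:
  plan: "0 -0.07 0.4 0 0 0 1;0 0 0.7 0 0 0 1;0 0 0.7 0 0 0 1;0 0 0.7 0 0 0 1;0 0 0.7 0 0 0 1;0 0 0.7 0 0 0 1;0 0 0.7 0 0 0 1;0 0 0.7 0 0 0 1;0 0 0.7 0 0 0 1;0 0 0.4 0 0 0 1"

```text
time_s: 59.9
tcp_pos: [0.5281, -0.3554, 0.1042]
ee_rot: [[-0.786, 0.618, -0.007], [0.618, 0.786, -0.004], [0.003, -0.007, -1.0]]
wrist_force: [0.4, -0.3, -4.3]
gripper_width: 0.286
gripper_force: 30.0
```

Emit:
jog_arm:
  plan: "0 0 0.04 0 0 0 1;0 0 0.04 0 0 0 1;0 0 0.04 0 0 0 1;0 0 0 0 0 0 1;0 0 0 0 0 0 1;0 0 0 0 0 0 1;0 0 0 0 0 0 1;0 0 0 0 0 0 1;0 0 0 0 0 0 1;0 0 0 0 0 0 1"

```text
time_s: 60.9
tcp_pos: [0.5292, -0.3559, 0.1036]
ee_rot: [[-0.786, 0.618, -0.004], [0.618, 0.786, -0.005], [-0.0, -0.006, -1.0]]
wrist_force: [-0.2, -0.4, -4.2]
gripper_width: 0.29
gripper_force: 30.0
```

Emit:
jog_arm:
  plan: "0 0 0.04 0 0 0 1;0 0 0.04 0 0 0 1;0 0 0.04 0 0 0 1;0 0 0.04 0 0 0 1;0 0 0 0 0 0 1;0 0 0 0 0 0 1;0 0 0 0 0 0 1;0 0 0 0 0 0 1;0 0 0 0 0 0 1;0 0 0 0 0 0 1"

```text
time_s: 61.9
tcp_pos: [0.5293, -0.3559, 0.0997]
ee_rot: [[-0.786, 0.618, -0.003], [0.618, 0.786, -0.005], [-0.0, -0.006, -1.0]]
wrist_force: [-0.8, 0.1, -3.7]
gripper_width: 0.293
gripper_force: 30.0
```

Emit:
jog_arm:
  plan: "0 0 0.04 0 0 0 1;0 0 0 0 0 0 1;0 0 0 0 0 0 1;0 0 0 0 0 0 1;0 0 0 0 0 0 1;0 0 0 0 0 0 1;0 0 0 0 0 0 1;0 0 0 0 0 0 1;0 0 0 0 0 0 1;0 0 0 0 0 0 1"

```text
time_s: 62.9
tcp_pos: [0.5294, -0.3561, 0.099]
ee_rot: [[-0.787, 0.618, -0.003], [0.618, 0.787, -0.006], [-0.001, -0.006, -1.0]]
wrist_force: [0.6, -0.6, 2.3]
gripper_width: 0.289
gripper_force: 30.0
```

Emit:
jog_arm:
  plan: "0 0 0 0 0 0 0;0 0 0 0 0 0 0;0 0 0 0 0 0 0;0 0 0 0 0 0 0;0 0 -0.3 0 0 0 0;0 0 -0.5 0 0 0 0;0 0 -0.8 0 0 0 0;0 0 -0.8 0 0 0 0;0 0 -0.8 0 0 0 0;0 0 -0.8 0 0 0 0"

```text
time_s: 63.9
tcp_pos: [0.5298, -0.3554, 0.2008]
ee_rot: [[-0.787, 0.618, -0.002], [0.618, 0.787, -0.006], [-0.002, -0.006, -1.0]]
wrist_force: [0.2, 0.1, -0.1]
gripper_width: 0.505
gripper_force: 0.0
```

Emit:
jog_arm:
  plan: "0 0 -0.7 0 0 0 -1;0 0 -0.7 0 0 0 -1;0.4 0.7 -0.7 0 0 0 -1;0.4 0.7 0 0 0 0 -1;0.4 0.7 0 0 0 0 -1;0.4 0.7 0 0 0 0 -1;0.4 0.7 0 0 0 0 -1;0.4 0.7 0 0 0 0 -1;0.4 0.7 0 0 0 0 -1;0.4 0.7 0 0 0 0 -1"

```text
time_s: 64.9
tcp_pos: [0.5535, -0.1948, 0.2516]
ee_rot: [[-0.787, 0.618, -0.002], [0.618, 0.787, -0.005], [-0.002, -0.005, -1.0]]
wrist_force: [-0.2, 0.1, 0.6]
gripper_width: 0.998
gripper_force: 0.0
```

```bash
python3 - <<'E'
from look import *
s=st()
vases("scene");vases("side");rel(s,[.565,-.067,.097])
E
```

```text
t 64.9 tcp [ 0.5535 -0.1948  0.2516] J [  -3.4   17.2   -2.6    0.3  -70.3 -124.8] w 0.998 F [-0.2  0.1  0.6] 0.0
[[-0.787, 0.618, -0.002], [0.618, 0.787, -0.005], [-0.002, -0.005, -1.0]]
scene 0.085 193 [ 531. -354.] [51. 55.] 79 zmax 0.114
scene 0.085 272 [ 614. -370.] [50. 56.] 84 zmax 0.115
scene 0.115 105 [ 532. -352.] [24. 25.] 46 zmax 0.14
scene 0.115 104 [ 614. -368.] [25. 24.] 49 zmax 0.14
side 0.085 125 [ 611. -366.] [54. 52.] 80 zmax 0.114
side 0.085 156 [ 528. -351.] [57. 52.] 80 zmax 0.113
side 0.115 64 [ 527. -350.] [24. 27.] 36 zmax 0.144
shift units [2.81 4.34 6.16] mm [  11.5  127.8 -154.6]
```

```bash
python3 - <<'E'
from look import *
p=r.capture("side")[0];q=r.capture("scene")[0]
cv2.imwrite("pics/f1.png",np.hstack([cv2.resize(p[100:300,200:360,::-1],(400,500)),cv2.resize(q[130:290,140:300,::-1],(400,500))]))
E
```

```text
(no output)
```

View pics/f1.png

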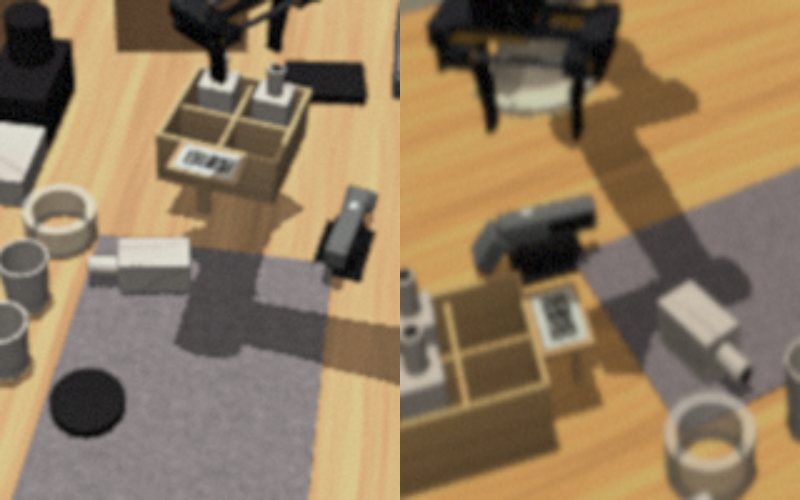

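V1 has been knocked over by the disturbance. It is now lying at (155,265) in the side view with its neck pointing away from the robot. Measuring it before standing it again.

```bash
python3 - <<'E'
from look import *
s=st()
for n in("scene","side"):
    p,d=r.capture(n);P=cloud(p,d,r.get_calibration(n))
    for q,t in zip(*blobs(P,.42,.78,-.13,.2,.028,.15,amin=60)):
        R=cv2.minAreaRect(q[:,:2].astype(np.float32)*1000);print(n,t.tolist(),np.round(np.median(q,0),3),q[:,2].max().round(3),np.round(R[0]),np.round(R[1]),R[2])
E
```

```text
t 65.1 tcp [ 0.5535 -0.1954  0.2513] J [  -3.5   17.3   -2.6    0.3  -70.3 -124.7] w 1.001 F [-0.1 -0.4 -0.4] 0.0
[[-0.787, 0.617, -0.002], [0.617, 0.787, -0.005], [-0.002, -0.006, -1.0]]
scene [204, 194, 14, 15, 117] [ 0.425 -0.103  0.051] 0.067 [ 427. -104.] [48. 15.] 86.70184326171875
scene [243, 220, 38, 32, 641] [ 0.666 -0.048  0.053] 0.06 [666. -42.] [133.  55.] 10.645712852478027
scene [324, 225, 16, 14, 151] [0.77  0.133 0.065] 0.083 [770. 123.] [53. 18.] 88.75146484375
scene [294, 238, 15, 14, 147] [0.774 0.024 0.064] 0.081 [773.  17.] [47. 14.] 89.85665130615234
scene [249, 255, 28, 13, 209] [ 0.756 -0.094  0.045] 0.051 [757. -95.] [74. 29.] 67.27462768554688
side [222, 180, 16, 19, 147] [ 0.753 -0.081  0.046] 0.054 [755. -91.] [79. 32.] 69.14677429199219
side [235, 195, 41, 18, 579] [ 0.651 -0.029  0.055] 0.063 [663. -39.] [130.  55.] 10.365962982177734
side [212, 198, 7, 22, 95] [0.773 0.031 0.066] 0.084 [772.  19.] [50. 14.] 89.83274841308594
side [201, 222, 10, 25, 132] [0.77  0.136 0.064] 0.085 [770. 123.] [58. 19.] 89.39146423339844
```

```bash
python3 - <<'E'
from look import *
s=st();a=np.radians(10.5);n=np.array([np.cos(a),np.sin(a),0]);t=-.342*n-np.array([0,0,.94]);R=frame(t,[-n[1],n[0],0]);g=np.array([.6645,-.0405,.032])
print(g+.019*t,R.round(3).tolist());rel(s,g-.09*t,R)
E
```

```text
t 65.2 tcp [ 0.5533 -0.1962  0.2508] J [  -3.6   17.3   -2.6    0.3  -70.2 -124.7] w 1.003 F [ 0.3  0.5 -0.7] 0.0
[[-0.786, 0.618, -0.003], [0.618, 0.786, -0.005], [-0.001, -0.006, -1.0]]
[ 0.65811081 -0.04168417  0.01414   ] [[-0.924, -0.182, -0.336], [-0.171, 0.983, -0.062], [0.342, -0.0, -0.94]]
shift units [-0.46  8.6   5.32] mm [ 141.5  161.3 -134.2]
turn units [ 1.02  2.34 -6.03]
shift after turn [-8.17  5.31  2.74]
```

Emit:
jog_arm:
  plan: "0 0 0 0.1 0.23 -0.6 -1;0 0 0 0.1 0.23 -0.6 -1;0 0 0 0.1 0.23 -0.6 -1;0 0 0 0.1 0.23 -0.6 -1;0 0 0 0.1 0.23 -0.6 -1;0 0 0 0.1 0.23 -0.6 -1;0 0 0 0.1 0.23 -0.6 -1;0 0 0 0.1 0.23 -0.6 -1;0 0 0 0.1 0.23 -0.6 -1;0 0 0 0.1 0.23 -0.6 -1"

```text
time_s: 66.2
tcp_pos: [0.5532, -0.1967, 0.2502]
ee_rot: [[-0.925, -0.18, -0.333], [-0.17, 0.984, -0.061], [0.339, 0.001, -0.941]]
wrist_force: [-0.1, -0.0, -0.2]
gripper_width: 1.0
gripper_force: 0.0
```

Emit:
jog_arm:
  plan: "-0.82 0.53 0.27 0 0 0 -1;-0.82 0.53 0.27 0 0 0 -1;-0.82 0.53 0.27 0 0 0 -1;-0.82 0.53 0.27 0 0 0 -1;-0.82 0.53 0.27 0 0 0 -1;-0.82 0.53 0.27 0 0 0 -1;-0.82 0.53 0.27 0 0 0 -1;-0.82 0.53 0.27 0 0 0 -1;-0.82 0.53 0.27 0 0 0 -1;-0.79 0.54 0.3 0 0 0 -1"

```text
time_s: 67.2
tcp_pos: [0.6972, -0.0329, 0.1154]
ee_rot: [[-0.926, -0.179, -0.332], [-0.168, 0.984, -0.061], [0.338, -0.0, -0.941]]
wrist_force: [0.3, 0.3, -0.3]
gripper_width: 1.002
gripper_force: 0.0
```

```bash
python3 - <<'E'
from look import *
s=st();a=np.radians(10.5);n=np.array([np.cos(a),np.sin(a),0]);t=-.342*n-np.array([0,0,.94]);R=frame(t,[-n[1],n[0],0]);g=np.array([.6645,-.0405,.032])
rel(s,g+.019*t,R)
E
```

```text
t 67.2 tcp [ 0.6972 -0.0329  0.1154] J [ 10.5  44.2  21.6  -0.1 -87.2 -90.2] w 1.002 F [ 0.3  0.3 -0.3] 0.0
[[-0.926, -0.179, -0.332], [-0.168, 0.984, -0.061], [0.338, -0.0, -0.941]]
shift units [ 0.14 -0.07  4.35] mm [ -39.1   -8.8 -101.2]
turn units [ 0.01  0.03 -0.02]
shift after turn [ 0.12 -0.06  4.35]
```

Emit:
jog_arm:
  plan: "0.1 -0.06 0.4 0 0 0 -1;0 0 0.5 0 0 0 -1;0 0 0.5 0 0 0 -1;0 0 0.5 0 0 0 -1;0 0 0.5 0 0 0 -1;0 0 0.5 0 0 0 -1;0 0 0.5 0 0 0 -1;0 0 0.5 0 0 0 -1;0 0 0.42 0 0 0 -1;0 0 0 0 0 0 -1"

```text
time_s: 68.2
tcp_pos: [0.6566, -0.0433, 0.0143]
ee_rot: [[-0.925, -0.178, -0.336], [-0.168, 0.984, -0.06], [0.341, 0.0, -0.94]]
wrist_force: [-0.6, 0.2, 0.5]
gripper_width: 1.0
gripper_force: 0.0
```

Emit:
jog_arm:
  plan: "0 0 0 0 0 0 1;0 0 0 0 0 0 1;0 0 0 0 0 0 1;0 0 0 0 0 0 1;0 0 0 0 0 0 1;0 0 0 0 0 0 1;0 0 0 0 0 0 1;0 0 0 0 0 0 1;0 0 0 0 0 0 1;0 0 0 0 0 0 1"

```text
time_s: 69.2
tcp_pos: [0.6584, -0.0432, 0.0165]
ee_rot: [[-0.926, -0.179, -0.332], [-0.168, 0.984, -0.06], [0.337, -0.0, -0.941]]
wrist_force: [-0.2, -0.2, 0.8]
gripper_width: 0.593
gripper_force: 29.9
```

Emit:
jog_arm:
  plan: "0.05 0 -0.15 0 0 0 1;0.2 0 -0.5 0 0 0 1;0.25 0 -0.7 0 0 0 1;0.25 0 -0.7 0 0 0 1;0.25 0 -0.7 0 0 0 1;0.25 0 -0.7 0 0 0 1;0.25 0 -0.7 0 0 0 1;0.25 0 -0.7 0 0 0 1;0.25 0 -0.7 0 0 0 1;0.2 0 -0.4 0 0 0 1"

```text
time_s: 70.2
tcp_pos: [0.657, -0.0434, 0.1766]
ee_rot: [[-0.927, -0.179, -0.33], [-0.168, 0.984, -0.06], [0.335, 0.0, -0.942]]
wrist_force: [0.3, 1.3, -4.5]
gripper_width: 0.594
gripper_force: 29.9
```

```bash
python3 - <<'E'
from look import *
s=st()
E
```

```text
t 70.2 tcp [ 0.657  -0.0434  0.1766] J [ 10.3  37.6  17.8   0.  -89.8 -90. ] w 0.594 F [ 0.3  1.3 -4.5] 29.9
[[-0.927, -0.179, -0.33], [-0.168, 0.984, -0.06], [0.335, 0.0, -0.942]]
```

Emit:
jog_arm:
  plan: "0.44 0.09 0.16 0 0 0 1;0.44 0.09 0.16 0 0 0 1;0.44 0.09 0.16 0 0 0 1;0.44 0.09 0.16 0 0 0 1;0.44 0.09 0.16 0 0 0 1;0.44 0.09 0.16 0 0 0 1;0.44 0.09 0.16 0 0 0 1;0.44 0.09 0.16 0 0 0 1;0.44 0.09 0.16 0 0 0 1;0.44 0.09 0.16 0 0 0 1"

```text
time_s: 71.2
tcp_pos: [0.5365, -0.0422, 0.1742]
ee_rot: [[-0.926, -0.178, -0.332], [-0.168, 0.984, -0.06], [0.338, 0.0, -0.941]]
wrist_force: [0.4, -0.4, -4.5]
gripper_width: 0.596
gripper_force: 29.9
```

Emit:
jog_arm:
  plan: "0 0 0 0 0 -0.9 1;0 0 0 0 0 -0.9 1;0 0 0 0 0 -0.9 1;0 0 0 0 0 -0.9 1;0 0 0 0 0 -0.9 1;0 0 0 0 0 -0.9 1;0 0 0 0 0 -0.9 1;0 0 0 0 0 -0.9 1;0 0 0 0 0 -0.9 1;0 0 0 0 0 -0.9 1"

```text
time_s: 72.2
tcp_pos: [0.5369, -0.0422, 0.1742]
ee_rot: [[-0.112, -0.936, -0.333], [-0.988, 0.139, -0.06], [0.102, 0.322, -0.941]]
wrist_force: [0.3, 0.3, -4.2]
gripper_width: 0.597
gripper_force: 29.9
```

Emit:
jog_arm:
  plan: "0 0 0 0 0 -0.9 1;0 0 0 0 0 -0.9 1;0 0 0 0 0 -0.9 1;0 0 0 0 0 -0.9 1;0 0 0 0 0 -0.9 1;0 0 0 0 0 -0.9 1;0 0 0 0 0 -0.9 1;0 0 0 0 0 -0.9 1;0 0 0 0 0 -0.9 1;0 0 0 0 0 -0.9 1"

```text
time_s: 73.2
tcp_pos: [0.5368, -0.0422, 0.1741]
ee_rot: [[0.856, -0.396, -0.333], [-0.438, -0.897, -0.06], [-0.275, 0.197, -0.941]]
wrist_force: [0.4, -0.0, -4.0]
gripper_width: 0.596
gripper_force: 29.9
```

```bash
cat > up.py <<'E'
from look import *
s=st();R=np.array(s['ee_rot']);p=np.array(s['tcp_pos'])
a=np.radians(10.5);n=np.array([np.cos(a),np.sin(a),0]);Rg=np.array([[-0.926,-0.179,-0.332],[-0.168,0.984,-0.06],[0.337,-0.0,-0.941]])
v=R@Rg.T@n;print('vase z',v)
foot=np.array([.6645,-.0415,.030])-.066*n
fp=p+R@(Rg.T@(foot-np.array([.6584,-.0432,.0165])));print('foot',fp,'down 1mm',(R.T@[0,0,-.001]/.025).round(4))
w=unit(np.cross(v,[0,0,1]))*np.degrees(np.arccos(v[2]));Q=cv2.Rodrigues(np.radians(w))[0]@R
print('turn', (R.T@w/8).round(2),'then R',Q.round(2).tolist())
E
python3 up.py
```

```text
t 73.2 tcp [ 0.5368 -0.0422  0.1741] J [ 12.3  26.3  -2.5  -0.7 -81.   52.5] w 0.596 F [ 0.4 -0.  -4. ] 29.9
[[0.856, -0.396, -0.333], [-0.438, -0.897, -0.06], [-0.275, 0.197, -0.941]]
vase z [-0.6944727   0.42926476  0.5770264 ]
foot [ 0.58615858 -0.06954488  0.15049026] down 1mm [ 0.011  -0.0079  0.0376]
turn [ 0.53 -6.65 -1.55] then R [[0.32, -0.31, -0.9], [-0.11, -0.95, 0.29], [-0.94, 0.0, -0.34]]
```

Emit:
jog_arm:
  plan: "0 0 0 0.05 -0.66 -0.16 1;0 0 0 0.05 -0.66 -0.16 1;0 0 0 0.05 -0.66 -0.16 1;0 0 0 0.05 -0.66 -0.16 1;0 0 0 0.05 -0.66 -0.16 1;0 0 0 0.05 -0.66 -0.16 1;0 0 0 0.05 -0.67 -0.15 1;0 0 0 0.05 -0.67 -0.15 1;0 0 0 0.05 -0.67 -0.15 1;0 0 0 0.05 -0.67 -0.15 1"

```text
time_s: 74.2
tcp_pos: [0.538, -0.0423, 0.1736]
ee_rot: [[0.32, -0.307, -0.896], [-0.11, -0.952, 0.287], [-0.941, 0.007, -0.338]]
wrist_force: [0.7, 0.1, -4.0]
gripper_width: 0.596
gripper_force: 29.9
```

```bash
python3 up.py
```

```text
t 74.2 tcp [ 0.538  -0.0423  0.1736] J [   1.1   52.5   29.4  -24.7 -133.4   65.5] w 0.596 F [ 0.7  0.1 -4. ] 29.9
[[0.32, -0.307, -0.896], [-0.11, -0.952, 0.287], [-0.941, 0.007, -0.338]]
vase z [3.90428326e-04 3.53186264e-03 9.99753674e-01]
foot [ 0.55067804 -0.04722768  0.11398034] down 1mm [ 0.0376 -0.0003  0.0135]
turn [ 0.05 -0.03 -0.15] then R [[0.32, -0.31, -0.9], [-0.09, -0.95, 0.29], [-0.94, -0.01, -0.33]]
```

Emit:
jog_arm:
  plan: "0.3 0 0.11 0 0 0 1;0.4 0 0.14 0 0 0 1;0.4 0 0.14 0 0 0 1;0.4 0 0.14 0 0 0 1;0.4 0 0.14 0 0 0 1;0.4 0 0.14 0 0 0 1;0.4 0 0.14 0 0 0 1;0.4 0 0.14 0 0 0 1;0.4 0 0.14 0 0 0 1;0.3 0 0.11 0 0 0 1"

```text
time_s: 75.2
tcp_pos: [0.5378, -0.0432, 0.0723]
ee_rot: [[0.32, -0.306, -0.897], [-0.111, -0.952, 0.286], [-0.941, 0.008, -0.339]]
wrist_force: [0.6, -0.0, -5.5]
gripper_width: 0.595
gripper_force: 29.9
```

Emit:
jog_arm:
  plan: "0.04 0 0.01 0 0 0 1;0.04 0 0.01 0 0 0 1;0.04 0 0.01 0 0 0 1;0.04 0 0.01 0 0 0 1;0 0 0 0 0 0 1;0 0 0 0 0 0 1;0 0 0 0 0 0 1;0 0 0 0 0 0 1;0 0 0 0 0 0 1;0 0 0 0 0 0 1"

```text
time_s: 76.2
tcp_pos: [0.5383, -0.0434, 0.0694]
ee_rot: [[0.321, -0.306, -0.896], [-0.111, -0.952, 0.286], [-0.941, 0.008, -0.339]]
wrist_force: [0.2, 0.4, -3.8]
gripper_width: 0.592
gripper_force: 29.9
```

```bash
python3 up.py
```

```text
t 76.2 tcp [ 0.5383 -0.0434  0.0694] J [   1.2   59.3   26.9  -21.8 -124.7   70.1] w 0.592 F [ 0.2  0.4 -3.8] 29.9
[[0.321, -0.306, -0.896], [-0.111, -0.952, 0.286], [-0.941, 0.008, -0.339]]
vase z [-3.82927427e-04  5.00091948e-03  9.99747408e-01]
foot [ 0.55099212 -0.0483315   0.00980256] down 1mm [ 0.0376 -0.0003  0.0136]
turn [ 0.05 -0.06 -0.14] then R [[0.32, -0.31, -0.9], [-0.09, -0.95, 0.29], [-0.94, -0.01, -0.33]]
```

Emit:
jog_arm:
  plan: "0.04 0 0.01 0 0 0 1;0.04 0 0.01 0 0 0 1;0.04 0 0.01 0 0 0 1;0.04 0 0.01 0 0 0 1;0 0 0 0 0 0 1;0 0 0 0 0 0 1;0 0 0 0 0 0 1;0 0 0 0 0 0 1;0 0 0 0 0 0 1;0 0 0 0 0 0 1"

```text
time_s: 77.2
tcp_pos: [0.5387, -0.0435, 0.0655]
ee_rot: [[0.32, -0.306, -0.896], [-0.111, -0.952, 0.285], [-0.941, 0.008, -0.339]]
wrist_force: [0.9, 0.2, -2.5]
gripper_width: 0.595
gripper_force: 29.9
```

Emit:
jog_arm:
  plan: "0.04 0 0.01 0 0 0 1;0.04 0 0.01 0 0 0 1;0 0 0 0 0 0 1;0 0 0 0 0 0 1;0 0 0 0 0 0 1;0 0 0 0 0 0 1;0 0 0 0 0 0 1;0 0 0 0 0 0 1;0 0 0 0 0 0 1;0 0 0 0 0 0 1"

```text
time_s: 78.2
tcp_pos: [0.5387, -0.0436, 0.0655]
ee_rot: [[0.319, -0.305, -0.897], [-0.11, -0.952, 0.284], [-0.941, 0.008, -0.337]]
wrist_force: [-0.2, 2.4, 5.1]
gripper_width: 0.596
gripper_force: 29.9
```

Emit:
jog_arm:
  plan: "0 0 0 0 0 0 -1;0 0 0 0 0 0 -1;0 0 0 0 0 0 -1;0 0 0 0 0 0 -1;0 0 0 0 0 0 -1;0 0 0 0 0 0 -1;0 0 -0.1 0 0 0 -1;0 0 -0.4 0 0 0 -1;0 0 -0.4 0 0 0 -1;0 0 -0.4 0 0 0 -1"

```text
time_s: 79.2
tcp_pos: [0.5684, -0.0531, 0.0746]
ee_rot: [[0.321, -0.306, -0.896], [-0.111, -0.952, 0.285], [-0.941, 0.008, -0.339]]
wrist_force: [-0.5, 0.5, -0.3]
gripper_width: 1.003
gripper_force: 0.0
```

Emit:
jog_arm:
  plan: "0 0 -0.5 0 0 0 -1;0 0 -0.5 0 0 0 -1;0 0 -0.5 0 0 0 -1;0 0 -0.5 0 0 0 -1;-0.7 0 -0.2 0 0 0 -1;-0.9 0 0 0 0 0 -1;-0.9 0 0 0 0 0 -1;-0.9 0 0 0 0 0 -1;-0.9 0 0 0 0 0 -1;-0.9 0 0 0 0 0 -1"

```text
time_s: 80.2
tcp_pos: [0.5748, -0.054, 0.2175]
ee_rot: [[0.322, -0.306, -0.896], [-0.111, -0.952, 0.285], [-0.94, 0.008, -0.34]]
wrist_force: [-0.2, 0.4, -0.4]
gripper_width: 0.997
gripper_force: 0.0
```

Emit:
jog_arm:
  plan: "-0.5 0 0 0 0.9 0 -1;-0.5 0 0 0 0.9 0 -1;-0.3 0 0 0 0.9 0 -1;0 0 0 0 0.9 0 -1;0 0 0 0 0.9 0 -1;0 0 0 0 0.9 0 -1;0 0 0 0 0.9 0 -1;0 0 0 0 0.9 0 -1;0 0 0 0 0.9 0 -1;0 0 0 0 0.69 0 -1"

```text
time_s: 81.2
tcp_pos: [0.5612, -0.0495, 0.2467]
ee_rot: [[0.952, -0.306, 0.008], [-0.306, -0.952, -0.009], [0.01, 0.006, -1.0]]
wrist_force: [-0.8, -0.4, 0.8]
gripper_width: 1.002
gripper_force: 0.0
```

```bash
python3 - <<'E'
from look import *
s=st();vases("scene");vases("side")
R=frame([0,0,-1],np.array(s['ee_rot'])[:,1]);rel(s,[.551,-.048,.097],R)
E
```

```text
t 81.2 tcp [ 0.5612 -0.0495  0.2467] J [ 11.8  14.8  -6.7   0.6 -68.1  60.2] w 1.002 F [-0.8 -0.4  0.8] 0.0
[[0.952, -0.306, 0.008], [-0.306, -0.952, -0.009], [0.01, 0.006, -1.0]]
scene 0.085 203 [555. -48.] [52. 60.] 73 zmax 0.115
scene 0.085 195 [ 530. -354.] [50. 54.] 79 zmax 0.115
scene 0.085 262 [ 614. -370.] [51. 55.] 84 zmax 0.114
scene 0.115 81 [555. -50.] [26. 25.] 19 zmax 0.138
scene 0.115 103 [ 531. -352.] [25. 25.] 76 zmax 0.14
scene 0.115 106 [ 615. -370.] [25. 25.] 62 zmax 0.14
side 0.085 147 [ 527. -352.] [56. 53.] 78 zmax 0.115
side 0.085 214 [553. -45.] [54. 52.] 72 zmax 0.115
side 0.115 42 [ 527. -344.] [24. 17.] 6 zmax 0.141
side 0.115 81 [552. -45.] [28. 24.] 66 zmax 0.141
shift units [-0.46  0.03  5.99] mm [ -10.2    1.5 -149.7]
turn units [ 0.04 -0.07  0.  ]
shift after turn [-0.41  0.07  5.99]
```

Emit:
jog_arm:
  plan: "-0.34 0 0.5 0.04 -0.07 0 -1;0 0 0.6 0 0 0 -1;0 0 0.6 0 0 0 -1;0 0 0.6 0 0 0 -1;0 0 0.6 0 0 0 -1;0 0 0.6 0 0 0 -1;0 0 0.6 0 0 0 -1;0 0 0.6 0 0 0 -1;0 0 0.6 0 0 0 -1;0 0 0.65 0 0 0 -1"

```text
time_s: 82.3
tcp_pos: [0.5538, -0.0472, 0.0955]
ee_rot: [[0.952, -0.307, -0.008], [-0.307, -0.952, 0.0], [-0.008, 0.002, -1.0]]
wrist_force: [0.2, -0.3, -0.2]
gripper_width: 1.0
gripper_force: 0.0
```

Emit:
jog_arm:
  plan: "0 0 0 0 0 0 1;0 0 0 0 0 0 1;0 0 0 0 0 0 1;0 0 0 0 0 0 1;0 0 0 0 0 0 1;0 0 0 0 0 0 1;0 0 0 0 0 0 1;0 0 0 0 0 0 1;0 0 0 0 0 0 1;0 0 0 0 0 0 1"

```text
time_s: 83.3
tcp_pos: [0.5538, -0.0477, 0.0966]
ee_rot: [[0.952, -0.306, -0.006], [-0.306, -0.952, -0.001], [-0.005, 0.003, -1.0]]
wrist_force: [0.1, -1.8, 6.7]
gripper_width: 0.29
gripper_force: 30.7
```

Emit:
jog_arm:
  plan: "0 0 -0.4 0 0 0 1;0 0 -0.7 0 0 0 1;0 0 -0.7 0 0 0 1;0 0 -0.7 0 0 0 1;0 0 -0.7 0 0 0 1;0 0 -0.7 0 0 0 1;0 0 -0.7 0 0 0 1;0 0 -0.7 0 0 0 1;0 0 -0.4 0 0 -0.5 1;0 0 0 0 0 -0.4 1"

```text
time_s: 84.3
tcp_pos: [0.5536, -0.0469, 0.2384]
ee_rot: [[0.983, -0.183, -0.008], [-0.183, -0.983, 0.001], [-0.008, 0.001, -1.0]]
wrist_force: [0.7, -0.0, -5.2]
gripper_width: 0.289
gripper_force: 30.4
```

```bash
python3 - <<'E'
from look import *
s=st();rel(s,[*cell[(-1,1)],s['tcp_pos'][2]])
E
```

```text
t 84.3 tcp [ 0.5536 -0.0469  0.2384] J [ 11.8  14.9  -7.6  -0.2 -68.   67.7] w 0.289 F [ 0.7 -0.  -5.2] 30.4
[[0.983, -0.183, -0.008], [-0.183, -0.983, 0.001], [-0.008, 0.001, -1.0]]
shift units [ 1.3   8.87 -0.  ] mm [  -8.6 -223.8    0. ]
```

Emit:
jog_arm:
  plan: "0.13 0.88 0 0 0 0 1;0.13 0.88 0 0 0 0 1;0.13 0.88 0 0 0 0 1;0.13 0.88 0 0 0 0 1;0.13 0.88 0 0 0 0 1;0.13 0.88 0 0 0 0 1;0.13 0.88 0 0 0 0 1;0.13 0.88 0 0 0 0 1;0.13 0.88 0 0 0 0 1;0.13 0.95 0 0 0 0 1"

```text
time_s: 85.3
tcp_pos: [0.5436, -0.2709, 0.236]
ee_rot: [[0.983, -0.185, -0.012], [-0.185, -0.983, 0.003], [-0.013, -0.0, -1.0]]
wrist_force: [0.5, -0.1, -4.3]
gripper_width: 0.287
gripper_force: 30.2
```

Emit:
jog_arm:
  plan: "0 0 0 0 0 0 1;0 0 0.5 0 0 0 1;0 0 0.6 0 0 0 1;0 0 0.6 0 0 0 1;0 0 0.6 0 0 0 1;0 0 0.6 0 0 0 1;0 0 0.6 0 0 0 1;0 0 0.6 0 0 0 1;0 0 0.6 0 0 0 1;0 0 0.5 0 0 0 1"

```text
time_s: 86.3
tcp_pos: [0.5429, -0.2696, 0.1057]
ee_rot: [[0.983, -0.184, -0.011], [-0.184, -0.983, 0.002], [-0.011, 0.0, -1.0]]
wrist_force: [-0.2, -0.8, -4.8]
gripper_width: 0.291
gripper_force: 30.3
```

```bash
python3 - <<'E'
from look import *
s=st();rel(s,[*cell[(-1,1)],.0986])
E
```

```text
t 86.3 tcp [ 0.5429 -0.2696  0.1057] J [-11.1  26.4 -10.6   0.  -53.6  90.5] w 0.291 F [-0.2 -0.8 -4.8] 30.3
[[0.983, -0.184, -0.011], [-0.184, -0.983, 0.002], [-0.011, 0.0, -1.0]]
shift units [0.1  0.03 0.28] mm [ 2.2 -1.2 -7.1]
```

Emit:
jog_arm:
  plan: "0 0 0.04 0 0 0 1;0 0 0.04 0 0 0 1;0 0 0.04 0 0 0 1;0 0 0.04 0 0 0 1;0 0 0 0 0 0 1;0 0 0 0 0 0 1;0 0 0 0 0 0 1;0 0 0 0 0 0 1;0 0 0 0 0 0 1;0 0 0 0 0 0 1"

```text
time_s: 87.3
tcp_pos: [0.5442, -0.2711, 0.1042]
ee_rot: [[0.983, -0.185, -0.008], [-0.185, -0.983, -0.0], [-0.007, 0.002, -1.0]]
wrist_force: [0.8, -0.0, -4.5]
gripper_width: 0.291
gripper_force: 30.4
```

Emit:
jog_arm:
  plan: "0 0 0.04 0 0 0 1;0 0 0.04 0 0 0 1;0 0 0 0 0 0 1;0 0 0 0 0 0 1;0 0 0 0 0 0 1;0 0 0 0 0 0 1;0 0 0 0 0 0 1;0 0 0 0 0 0 1;0 0 0 0 0 0 1;0 0 0 0 0 0 1"

```text
time_s: 88.3
tcp_pos: [0.5442, -0.271, 0.1022]
ee_rot: [[0.983, -0.185, -0.008], [-0.185, -0.983, -0.0], [-0.007, 0.001, -1.0]]
wrist_force: [0.0, -0.3, -4.9]
gripper_width: 0.293
gripper_force: 30.4
```

Emit:
jog_arm:
  plan: "0 0 0.04 0 0 0 1;0 0 0.04 0 0 0 1;0 0 0.04 0 0 0 1;0 0 0 0 0 0 1;0 0 0 0 0 0 1;0 0 0 0 0 0 1;0 0 0 0 0 0 1;0 0 0 0 0 0 1;0 0 0 0 0 0 1;0 0 0 0 0 0 1"

```text
time_s: 89.3
tcp_pos: [0.5442, -0.271, 0.0992]
ee_rot: [[0.983, -0.185, -0.007], [-0.185, -0.983, -0.0], [-0.007, 0.002, -1.0]]
wrist_force: [-0.3, -0.7, -5.1]
gripper_width: 0.289
gripper_force: 30.4
```

Emit:
jog_arm:
  plan: "0 0 0.03 0 0 0 1;0 0 0 0 0 0 1;0 0 0 0 0 0 1;0 0 0 0 0 0 1;0 0 0 0 0 0 1;0 0 0 0 0 0 1;0 0 0 0 0 0 1;0 0 0 0 0 0 1;0 0 0 0 0 0 1;0 0 0 0 0 0 1"

```text
time_s: 90.3
tcp_pos: [0.5443, -0.2711, 0.0987]
ee_rot: [[0.983, -0.185, -0.007], [-0.185, -0.983, -0.0], [-0.007, 0.002, -1.0]]
wrist_force: [0.3, 0.1, -0.7]
gripper_width: 0.293
gripper_force: 30.6
```

Emit:
jog_arm:
  plan: "0 0 0 0 0 0 0;0 0 0 0 0 0 0;0 0 0 0 0 0 0;0 0 0 0 0 0 0;0 0 -0.3 0 0 0 0;0 0 -0.5 0 0 0 0;0 0 -0.8 0 0 0 0;0 0 -0.8 0 0 0 0;0 0 -0.8 0 0 0 0;0 0 -0.8 0 0 0 0"

```text
time_s: 91.3
tcp_pos: [0.5451, -0.2712, 0.2008]
ee_rot: [[0.983, -0.184, -0.006], [-0.184, -0.983, -0.001], [-0.006, 0.002, -1.0]]
wrist_force: [0.4, 0.5, -0.9]
gripper_width: 0.499
gripper_force: 0.0
```

Emit:
jog_arm:
  plan: "0 0 -0.8 0 0 0 0;0 0 -0.8 0 0 0 -1;-0.7 -0.3 -0.5 0 0 0 -1;-0.7 -0.3 -0.5 0 0 0 -1;-0.7 -0.3 0 0 0 0 -1;-0.7 -0.3 0 0 0 0 -1;-0.7 -0.3 0 0 0 0 -1;-0.7 -0.3 0 0 0 0 -1;-0.7 -0.3 0 0 0 0 -1;0 0 0 0 0 0 -1"

```text
time_s: 92.3
tcp_pos: [0.4333, -0.1962, 0.2661]
ee_rot: [[0.983, -0.184, -0.005], [-0.184, -0.983, -0.0], [-0.005, 0.001, -1.0]]
wrist_force: [0.1, -0.1, 0.6]
gripper_width: 1.0
gripper_force: 0.0
```

```bash
python3 - <<'E'
from look import *
s=st();vases("scene");vases("side")
c=r.get_calibration("wrist");p,d=r.capture("wrist");np.savez("wr1.npz",p=p,d=d,**{k:np.array(v) for k,v in c.items()})
P=cloud(p,d,c);im,hz=ortho(p,P,.3,.72,-.3,.05,.0015)
cv2.imwrite("pics/g1.png",p[:,:,::-1])
for nm,PP in(("wrist",P),):
    m=(PP[...,0]>.33)&(PP[...,0]<.5)&(PP[...,1]>-.3)&(PP[...,1]<-.05)&(PP[...,2]>.045)&(PP[...,2]<.09);q=PP[m]
    if len(q):
        R=cv2.minAreaRect(q[:,:2].astype(np.float32)*1000);print(len(q),R,np.percentile(q[:,2],[5,50,95]).round(3))
E
```

```text
t 92.3 tcp [ 0.4333 -0.1962  0.2661] J [ -4.7   5.6 -15.3   0.  -69.4  84.1] w 1.0 F [ 0.1 -0.1  0.6] 0.0
[[0.983, -0.184, -0.005], [-0.184, -0.983, -0.0], [-0.005, 0.001, -1.0]]
scene 0.085 242 [ 545. -270.] [53. 58.] 80 zmax 0.114
scene 0.085 198 [ 531. -354.] [51. 54.] 80 zmax 0.115
scene 0.085 266 [ 614. -370.] [50. 56.] 83 zmax 0.115
scene 0.115 97 [ 546. -270.] [26. 27.] 68 zmax 0.141
scene 0.115 102 [ 531. -352.] [26. 26.] 30 zmax 0.14
scene 0.115 105 [ 615. -369.] [24. 23.] 56 zmax 0.141
side 0.085 149 [ 610. -368.] [58. 52.] 82 zmax 0.113
side 0.085 135 [ 527. -353.] [58. 52.] 82 zmax 0.115
side 0.085 167 [ 543. -268.] [54. 53.] 77 zmax 0.114
side 0.115 64 [ 611. -364.] [22. 25.] 28 zmax 0.144
side 0.115 65 [ 528. -350.] [27. 24.] 47 zmax 0.144
side 0.115 67 [ 541. -266.] [25. 24.] 28 zmax 0.143
4899 ((419.02313232421875, -200.95169067382812), (109.262451171875, 242.14968872070312), 23.002653121948242) [0.048 0.065 0.078]
```

View pics/g1.png

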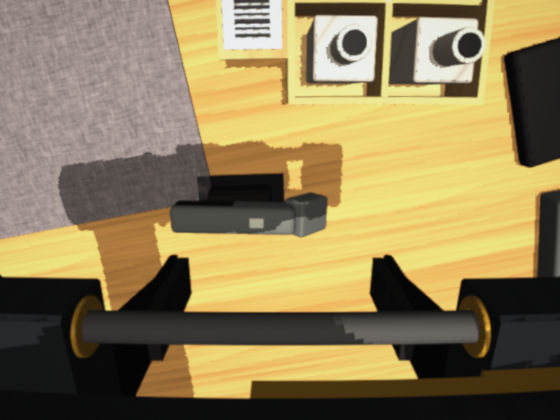

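The wrist view shows the scanner bar running from (172,217) to (295,217) with its head at (312,213). The stand is at (240,188), the label at (252,25), and two of the packed vases are visible. I'll measure the bar and label with depth and with rays.

```bash
python3 - <<'E'
from look import *
z=np.load("wr1.npz");P=cloud(z['p'],z['d'],z)
for u,v in((178,208),(178,228),(235,204),(235,218),(235,230),(290,207),(290,230),(257,223),(312,200),(318,213),(325,200),(325,222),(205,180),(280,178),(280,188),(252,25),(222,48),(282,48)):print((u,v),P[v,u].round(4))
m=np.zeros(z['d'].shape,bool);m[195:240,165:300]=1;m&=(P[...,2]>.055)&(P[...,2]<.085);q=P[m]
R=cv2.minAreaRect(q[:,:2].astype(np.float32)*1000);print('bar',R,cv2.boxPoints(R).round(),np.percentile(q[:,2],[5,50,95]))
for n in("scene0","side0"):
    w=np.load(n+".npz");Q=cloud(w['p'],w['d'],w)
    m=(abs(Q[...,0]-.41)<.07)&(abs(Q[...,1]+.145)<.1)&(Q[...,2]>.05)&(Q[...,2]<.085)
    c,l,stt,_=cv2.connectedComponentsWithStats(m.astype(np.uint8));k=1+np.argmax(stt[1:,4]);q=Q[l==k];R=cv2.minAreaRect(q[:,:2].astype(np.float32)*1000);print(n,R,cv2.boxPoints(R).round().tolist(),np.percentile(q[:,2],[5,50,95]).round(3))
E
```

```text
(178, 208) [ 0.4258 -0.0901  0.0651]
(178, 228) [ 0.4049 -0.0843  0.0649]
(235, 204) [ 0.4155 -0.1455  0.0516]
(235, 218) [ 0.4048 -0.1447  0.0655]
(235, 230) [ 0.392  -0.1418  0.0652]
(290, 207) [ 0.4043 -0.2015  0.0599]
(290, 230) [ 0.3815 -0.1973  0.0649]
(257, 223) [ 0.3958 -0.1657  0.0666]
(312, 200) [ 0.4034 -0.2252  0.0463]
(318, 213) [ 0.3862 -0.2295  0.041 ]
(325, 200) [ 0.3969 -0.2396  0.0335]
(325, 222) [ 0.3711 -0.2359  0.0317]
(205, 180) [ 0.4371 -0.1093  0.0039]
(280, 178) [ 0.4233 -0.1947  0.0038]
(280, 188) [ 0.4117 -0.1926  0.0037]
(252, 25) [ 0.5756 -0.1991  0.0798]
(222, 48) [ 0.5625 -0.1698  0.0787]
(282, 48) [ 0.5526 -0.2207  0.08  ]
bar ((401.3780212402344, -142.83151245117188), (135.85638427734375, 33.285888671875), 76.62814331054688) [[ 369. -205.]
 [ 402. -213.]
 [ 433.  -81.]
 [ 401.  -73.]] [0.05833756 0.06490902 0.06663563]
scene0 ((403.07220458984375, -149.32272338867188), (144.88023376464844, 39.83157730102539), 79.34783935546875) [[370.0, -217.0], [409.0, -224.0], [436.0, -82.0], [397.0, -74.0]] [0.051 0.062 0.068]
side0 ((403.570068359375, -144.7205352783203), (142.77001953125, 40.65599822998047), 75.49119567871094) [[366.0, -209.0], [405.0, -219.0], [441.0, -81.0], [402.0, -71.0]] [0.053 0.066 0.07 ]
```

Emit:
jog_arm:
  plan: "0 0 0 0 0 0.9 -1;0 0 0 0 0 0.9 -1;0 0 0 0 0 0.9 -1;0 0 0 0 0 0.9 -1;0 0 0 0 0 0.9 -1;0 0 0 0 0 0.9 -1;0 0 0 0 0 0.9 -1;0 0 0 0 0 0.9 -1;0 0 0 0 0 0.9 -1;0 0 0 0 0 0.9 -1"

```text
time_s: 93.45
tcp_pos: [0.4355, -0.1973, 0.2642]
ee_rot: [[0.123, -0.992, -0.008], [-0.992, -0.123, -0.0], [-0.001, 0.008, -1.0]]
wrist_force: [0.5, 0.2, 0.6]
gripper_width: 1.002
gripper_force: 0.0
```

Emit:
jog_arm:
  plan: "0 0 0 0 0 0.9 -1;0 0 0 0 0 0.9 -1;0 0 0 0 0 0.8 -1;0 0 0 0 0 0 -1;0 0 0 0 0 0 -1;0 0 0 0 0 0 -1;0 0 0 0 0 0 -1;0 0 0 0 0 0 -1;0 0 0 0 0 0 -1;0 0 0 0 0 0 -1"

```text
time_s: 94.45
tcp_pos: [0.4347, -0.1968, 0.2643]
ee_rot: [[-0.232, -0.973, -0.007], [-0.973, 0.232, -0.0], [0.002, 0.007, -1.0]]
wrist_force: [0.4, -0.7, -0.5]
gripper_width: 1.002
gripper_force: 0.0
```

```bash
python3 - <<'E'
from look import *
s=st();rel(s,[.4005,-.1465,.09],frame([0,0,-1],[-.973,.232,0]))
E
```

```text
t 94.45 tcp [ 0.4347 -0.1968  0.2643] J [ -4.8   5.9 -15.2   0.  -69.3  -8.7] w 1.002 F [ 0.4 -0.7 -0.5] 0.0
[[-0.232, -0.973, -0.007], [-0.973, 0.232, -0.0], [0.002, 0.007, -1.0]]
shift units [-1.65  1.75  6.98] mm [ -34.2   50.3 -174.3]
turn units [ 0.05 -0.01 -0.  ]
shift after turn [-1.64  1.8   6.97]
```

Emit:
jog_arm:
  plan: "-0.16 0.18 0.7 0.05 0 0 -1;-0.16 0.18 0.7 0 0 0 -1;-0.16 0.18 0.7 0 0 0 -1;-0.16 0.18 0.7 0 0 0 -1;-0.16 0.18 0.7 0 0 0 -1;-0.16 0.18 0.7 0 0 0 -1;-0.16 0.18 0.7 0 0 0 -1;-0.16 0.18 0.7 0 0 0 -1;-0.16 0.18 0.7 0 0 0 -1;-0.2 0.18 0.67 0 0 0 -1"

```text
time_s: 95.45
tcp_pos: [0.4002, -0.1466, 0.0895]
ee_rot: [[-0.232, -0.973, -0.0], [-0.973, 0.232, -0.002], [0.002, -0.0, -1.0]]
wrist_force: [0.5, -0.8, -0.1]
gripper_width: 0.996
gripper_force: 0.0
```

```bash
python3 - <<'E'
from look import *
s=st();rel(s,[.4005,-.1465,.039],frame([0,0,-1],[-.973,.232,0]))
c=r.get_calibration("wrist");p,d=r.capture("wrist");cv2.imwrite("pics/h1.png",p[:,:,::-1])
P=cloud(p,d,c);m=(abs(P[...,0]-.4)<.045)&(abs(P[...,1]+.145)<.08)&(P[...,2]>.06)&(P[...,2]<.072)
q=P[m];print(len(q));R=cv2.minAreaRect(q[:,:2].astype(np.float32)*1000);print(R,cv2.boxPoints(R).round().tolist())
E
```

```text
t 95.45 tcp [ 0.4002 -0.1466  0.0895] J [  2.   12.  -36.9   0.2 -41.2 -15.5] w 0.996 F [ 0.5 -0.8 -0.1] 0.0
[[-0.232, -0.973, -0.0], [-0.973, 0.232, -0.002], [0.002, -0.0, -1.0]]
shift units [-0.01 -0.01  2.02] mm [  0.3   0.1 -50.5]
turn units [-0.   -0.01 -0.  ]
shift after turn [-0.01 -0.01  2.02]
9636
((400.9388732910156, -140.98663330078125), (129.4103546142578, 30.0102481842041), 78.40184783935547) [[373.0, -201.0], [403.0, -207.0], [429.0, -81.0], [399.0, -75.0]]
```

View pics/h1.png

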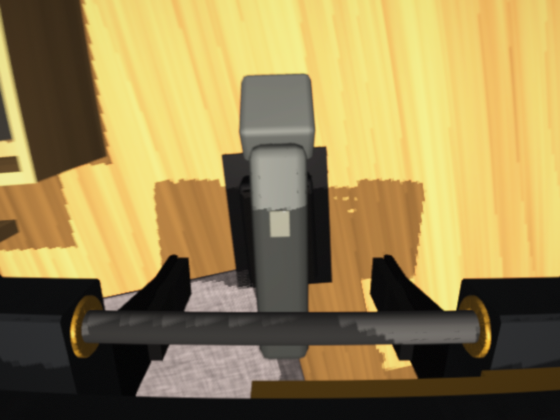

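The scanner is centred between the fingers at (280,240), straight and undisturbed on its stand. I'll grip the bar just above the stand top.

Emit:
jog_arm:
  plan: "0 0 0.2 0 0 -0.22 -1;0 0 0.3 0 0 0 -1;0 0 0.3 0 0 0 -1;0 0 0.3 0 0 0 -1;0 0 0.3 0 0 0 -1;0 0 0.3 0 0 0 -1;0 0 0.3 0 0 0 -1;0 0 0 0 0 0 -1;0 0 0 0 0 0 1;0 0 0 0 0 0 1"

```text
time_s: 96.5
tcp_pos: [0.4005, -0.1469, 0.0402]
ee_rot: [[-0.202, -0.979, -0.0], [-0.979, 0.202, -0.002], [0.002, -0.0, -1.0]]
wrist_force: [-0.3, 0.5, -0.0]
gripper_width: 0.895
gripper_force: 0.0
```

Emit:
jog_arm:
  plan: "0 0 0 0 0 0 1;0 0 0 0 0 0 1;0 0 0 0 0 0 1;0 0 0 0 0 0 1;0 0 0 0 0 0 1;0 0 0 0 0 0 1;0 0 0 0 0 0 1;0 0 0 0 0 0 1;0 0 0 0 0 0 1;0 0 0 0 0 0 1"

```text
time_s: 97.5
tcp_pos: [0.4002, -0.1469, 0.04]
ee_rot: [[-0.202, -0.979, -0.001], [-0.979, 0.202, -0.002], [0.002, 0.0, -1.0]]
wrist_force: [-0.2, -0.1, 0.8]
gripper_width: 0.344
gripper_force: 30.0
```

```bash
python3 - <<'E'
from look import *
s=st()
E
```

```text
t 97.5 tcp [ 0.4002 -0.1469  0.04  ] J [  1.9  17.1 -40.1   0.2 -32.9 -13.8] w 0.344 F [-0.2 -0.1  0.8] 30.0
[[-0.202, -0.979, -0.001], [-0.979, 0.202, -0.002], [0.002, 0.0, -1.0]]
```

Emit:
jog_arm:
  plan: "0 0 -0.1 0 0 0 1;0 0 -0.4 0 0 0 1;0 0 -0.6 0 0 0 1;0 0 -0.6 0 0 0 1;0 0 -0.6 0 0 0 1;0 0 -0.6 0 0 0 1;0 0 -0.6 0 0 0 1;0 0 -0.6 0 0 0 1;0 0 -0.6 0 0 0 1;0 0 -0.6 0 0 0 1"

```text
time_s: 98.5
tcp_pos: [0.3997, -0.1466, 0.1736]
ee_rot: [[-0.203, -0.979, -0.001], [-0.979, 0.203, -0.001], [0.002, 0.0, -1.0]]
wrist_force: [-0.5, -0.3, -0.9]
gripper_width: 0.344
gripper_force: 30.0
```

Emit:
jog_arm:
  plan: "-0.3 -0.4 0 0 0 0 1;-0.55 -0.8 0 0 0 0 1;-0.55 -0.8 0 0 0 0 1;-0.55 -0.8 0 0 0 0 1;-0.55 -0.8 0 0 0 0 1;-0.55 -0.8 0 0 0 0 1;-0.55 -0.8 0 0 0 0 1;-0.55 -0.8 0 0 0 0 1;-0.55 -0.8 0 0 0 0 1;-0.55 -0.8 0 0 0 0 1"

```text
time_s: 99.5
tcp_pos: [0.6137, -0.0557, 0.1711]
ee_rot: [[-0.202, -0.979, -0.002], [-0.979, 0.202, -0.002], [0.002, 0.002, -1.0]]
wrist_force: [0.6, 0.3, -1.1]
gripper_width: 0.343
gripper_force: 30.0
```

```bash
python3 - <<'E'
from look import *
s=st();rel(s,[.6326,-.048,.173])
# label centre from wrist / side / scene clouds: bright pixels on ledge
for n in("wrist","side","scene"):
    c=r.get_calibration(n);p,d=r.capture(n);P=cloud(p,d,c)
    m=(abs(P[...,0]-.60)<.07)&(abs(P[...,1]+.203)<.05)&(abs(P[...,2]-.08)<.008);h=cv2.cvtColor(p,cv2.COLOR_RGB2HSV)
    w=m&(h[...,1]<60)
    for k,mm in(("ledge",m),("label",w)):
        q=P[mm]
        if len(q)>20:R=cv2.minAreaRect(q[:,:2].astype(np.float32)*1000);print(n,k,len(q),np.round(R[0]),np.round(R[1]),round(R[2],1),np.median(q[:,2]).round(3))
    if n=="scene":cv2.imwrite("pics/i1.png",cv2.resize(p[130:290,130:350,::-1],None,fx=3,fy=3))
E
```

```text
t 99.5 tcp [ 0.6137 -0.0557  0.1711] J [  9.9  23.5  -5.    0.1 -61.6 -21.6] w 0.343 F [ 0.6  0.3 -1.1] 30.0
[[-0.202, -0.979, -0.002], [-0.979, 0.202, -0.002], [0.002, 0.002, -1.0]]
shift units [-0.45 -0.68 -0.08] mm [18.9  7.7  1.9]
wrist ledge 6406 [ 602. -185.] [ 25. 101.] 79.5 0.08
wrist label 4613 [ 603. -186.] [21. 87.] 78.7 0.08
side ledge 204 [ 601. -207.] [ 87. 140.] 88.1 0.081
side label 110 [ 573. -212.] [98. 58.] 66.8 0.082
scene ledge 556 [ 603. -215.] [ 83. 141.] 80.7 0.08
scene label 322 [ 598. -216.] [80. 88.] 80.6 0.081
```

View pics/i1.png

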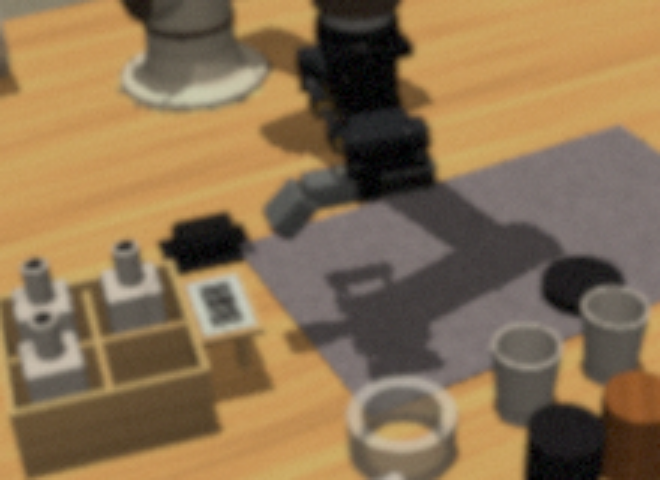

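The scanner is held level at about (330,190) in the crop with its head pointing at the label at (220,305), and all three vases are in their cells. One small correction, then I hold.

Emit:
jog_arm:
  plan: "-0.15 -0.22 -0.04 0 0 0 1;-0.15 -0.22 -0.04 0 0 0 1;-0.15 -0.22 0 0 0 0 1;0 0 0 0 0 0 1;0 0 0 0 0 0 1;0 0 0 0 0 0 1;0 0 0 0 0 0 1;0 0 0 0 0 0 1;0 0 0 0 0 0 1;0 0 0 0 0 0 1"

```text
time_s: 100.65
tcp_pos: [0.6313, -0.0489, 0.1742]
ee_rot: [[-0.202, -0.979, -0.001], [-0.979, 0.202, -0.002], [0.002, 0.0, -1.0]]
wrist_force: [-0.2, 1.0, -1.3]
gripper_width: 0.342
gripper_force: 30.0
```

Emit:
jog_arm:
  plan: "0 0 0 0 0 0 1;0 0 0 0 0 0 1;0 0 0 0 0 0 1;0 0 0 0 0 0 1;0 0 0 0 0 0 1;0 0 0 0 0 0 1;0 0 0 0 0 0 1;0 0 0 0 0 0 1;0 0 0 0 0 0 1;0 0 0 0 0 0 1"

```text
time_s: 101.65
tcp_pos: [0.6313, -0.0489, 0.1741]
ee_rot: [[-0.202, -0.979, -0.001], [-0.979, 0.202, -0.002], [0.002, 0.0, -1.0]]
wrist_force: [-0.8, -1.0, -2.3]
gripper_width: 0.342
gripper_force: 30.0
```

Emit:
jog_arm:
  plan: "0 0 0 0 0 0 1;0 0 0 0 0 0 1;0 0 0 0 0 0 1;0 0 0 0 0 0 1;0 0 0 0 0 0 1;0 0 0 0 0 0 1;0 0 0 0 0 0 1;0 0 0 0 0 0 1;0 0 0 0 0 0 1;0 0 0 0 0 0 1"

```text
time_s: 102.65
tcp_pos: [0.6313, -0.0489, 0.1741]
ee_rot: [[-0.202, -0.979, -0.001], [-0.979, 0.202, -0.002], [0.002, 0.0, -1.0]]
wrist_force: [0.5, -0.0, -2.3]
gripper_width: 0.342
gripper_force: 30.0
```

```bash
python3 - <<'E'
from look import *
s=st();R=np.array(s['ee_rot']);O=np.array(s['tcp_pos'])+R@[.001,0,.006]
# scanner axes in tool: x=x, z=-z
S=np.c_[R[:,0],-R[:,1],-R[:,2]];W=O+S@[.088,0,-.016];b=S@unit([1,0,-1])
L=np.array([.600,-.2025,.08]);t=(L-W)@b;print('dist',t,'miss',np.linalg.norm(L-W-t*b),'beam at z=.08',W+b*(W[2]-.08)/-b[2])
# measured scanner top: check its tilt in side view
p,d=r.capture("scene");P=cloud(p,d,r.get_calibration("scene"));m=(abs(P[...,0]-.62)<.05)&(P[...,1]<-.06)&(P[...,1]>-.17)&(P[...,2]>.12)&(P[...,2]<.22);q=P[m]
for y in(-.07,-.08,-.09,-.1,-.11,-.12,-.13,-.14):
    k=q[abs(q[:,1]-y)<.006]
    if len(k):print(y,len(k),k[:,2].min().round(3),np.percentile(k[:,2],90).round(3),k[:,0].mean().round(3))
rel(s,[.4002,-.1469,s['tcp_pos'][2]])
E
```

```text
t 102.65 tcp [ 0.6313 -0.0489  0.1741] J [ 10.2  24.9  -2.3   0.1 -62.9 -22. ] w 0.342 F [ 0.5 -0.  -2.3] 30.0
[[-0.202, -0.979, -0.001], [-0.979, 0.202, -0.002], [0.002, 0.0, -1.0]]
dist 0.09899592427376121 miss 0.0034257396449265507 beam at z=.08 [ 0.59858997 -0.20712319  0.08      ]
-0.07 58 0.17 0.201 0.639
-0.08 60 0.171 0.201 0.636
-0.09 57 0.171 0.201 0.634
-0.1 64 0.17 0.2 0.632
-0.11 70 0.159 0.195 0.63
-0.12 83 0.152 0.19 0.628
-0.13 82 0.149 0.182 0.627
-0.14 47 0.151 0.172 0.625
shift units [5.71 8.26 0.01] mm [-231.1  -98.     0. ]
```

Aim confirmed: distance 99 mm, miss about 3 mm, bar level, held for over 2 s. Returning the scanner to its stand.

Emit:
jog_arm:
  plan: "0.57 0.83 0 0 0 0 1;0.57 0.83 0 0 0 0 1;0.57 0.83 0 0 0 0 1;0.57 0.83 0 0 0 0 1;0.57 0.83 0 0 0 0 1;0.57 0.83 0 0 0 0 1;0.57 0.83 0 0 0 0 1;0.57 0.83 0 0 0 0 1;0.57 0.83 0 0 0 0 1;0.57 0.8 0 0 0 0 1"

```text
time_s: 103.7
tcp_pos: [0.399, -0.1469, 0.1747]
ee_rot: [[-0.202, -0.979, -0.0], [-0.979, 0.202, -0.002], [0.002, -0.0, -1.0]]
wrist_force: [0.1, -0.2, -0.8]
gripper_width: 0.342
gripper_force: 30.0
```

Emit:
jog_arm:
  plan: "0 0 0 0 0 0 1;0 0 0.5 0 0 0 1;0 0 0.6 0 0 0 1;0 0 0.6 0 0 0 1;0 0 0.6 0 0 0 1;0 0 0.6 0 0 0 1;0 0 0.6 0 0 0 1;0 0 0.6 0 0 0 1;0 0 0.5 0 0 0 1;0 0 0.3 0 0 0 1"

```text
time_s: 104.7
tcp_pos: [0.4004, -0.1467, 0.0513]
ee_rot: [[-0.202, -0.979, -0.001], [-0.979, 0.202, -0.002], [0.002, 0.001, -1.0]]
wrist_force: [-0.0, -0.2, -2.1]
gripper_width: 0.345
gripper_force: 30.0
```

```bash
python3 - <<'E'
from look import *
s=st();rel(s,[.4002,-.1469,.04])
E
```

```text
t 104.7 tcp [ 0.4004 -0.1467  0.0513] J [  2.   15.9 -39.4   0.2 -34.8 -13.8] w 0.345 F [-0.  -0.2 -2.1] 30.0
[[-0.202, -0.979, -0.001], [-0.979, 0.202, -0.002], [0.002, 0.001, -1.0]]
shift units [0.01 0.   0.45] mm [ -0.2  -0.2 -11.3]
```

Emit:
jog_arm:
  plan: "0 0 0.08 0 0 0 1;0 0 0.08 0 0 0 1;0 0 0.06 0 0 0 1;0 0 0.06 0 0 0 1;0 0 0.04 0 0 0 1;0 0 0.04 0 0 0 1;0 0 0 0 0 0 1;0 0 0 0 0 0 1;0 0 0 0 0 0 1;0 0 0 0 0 0 1"

```text
time_s: 105.7
tcp_pos: [0.4, -0.1468, 0.043]
ee_rot: [[-0.202, -0.979, -0.001], [-0.979, 0.202, -0.002], [0.002, 0.0, -1.0]]
wrist_force: [0.7, 0.2, -2.2]
gripper_width: 0.341
gripper_force: 30.0
```

Emit:
jog_arm:
  plan: "0 0 0.04 0 0 0 1;0 0 0.02 0 0 0 1;0 0 0 0 0 0 1;0 0 0 0 0 0 1;0 0 0 0 0 0 1;0 0 0 0 0 0 1;0 0 0 0 0 0 1;0 0 0 0 0 0 1;0 0 0 0 0 0 1;0 0 0 0 0 0 1"

```text
time_s: 106.7
tcp_pos: [0.3999, -0.1468, 0.0415]
ee_rot: [[-0.202, -0.979, -0.001], [-0.979, 0.202, -0.002], [0.002, 0.0, -1.0]]
wrist_force: [-0.7, -0.1, -1.8]
gripper_width: 0.342
gripper_force: 30.0
```

Another 1.2 mm or so down, then release and withdraw.

Emit:
jog_arm:
  plan: "0 0 0.04 0 0 0 1;0 0 0.02 0 0 0 1;0 0 0 0 0 0 1;0 0 0 0 0 0 1;0 0 0 0 0 0 1;0 0 0 0 0 0 1;0 0 0 0 0 0 1;0 0 0 0 0 0 1;0 0 0 0 0 0 1;0 0 0 0 0 0 1"

```text
time_s: 107.7
tcp_pos: [0.3999, -0.1468, 0.04]
ee_rot: [[-0.202, -0.979, -0.001], [-0.979, 0.202, -0.002], [0.002, 0.0, -1.0]]
wrist_force: [-0.7, 0.6, 0.2]
gripper_width: 0.34
gripper_force: 30.0
```

Emit:
jog_arm:
  plan: "0 0 0 0 0 0 -1;0 0 0 0 0 0 -1;0 0 0 0 0 0 -1;0 0 0 0 0 0 -1;0 0 0 0 0 0 -1;0 0 0 0 0 0 -1;0 0 0 0 0 0 -1;0 0 -0.1 0 0 0 -1;0 0 -0.4 0 0 0 -1;0 0 -0.6 0 0 0 -1"

```text
time_s: 108.7
tcp_pos: [0.3994, -0.1468, 0.0678]
ee_rot: [[-0.202, -0.979, -0.003], [-0.979, 0.202, -0.002], [0.002, 0.002, -1.0]]
wrist_force: [0.5, 0.3, 0.4]
gripper_width: 0.994
gripper_force: 0.0
```

Emit:
jog_arm:
  plan: "0 0 -0.8 0 0 0 -1;0 0 -0.8 0 0 0 -1;0 0 -0.8 0 0 0 -1;0 0 -0.8 0 0 0 -1;0 0 -0.8 0 0 0 -1;0 0 -0.8 0 0 0 -1;0 0 -0.8 0 0 0 -1;0 0 0 0 0 0 -1;0 0 0 0 0 0 -1;0 0 0 0 0 0 -1"

```text
time_s: 109.7
tcp_pos: [0.3992, -0.1464, 0.2067]
ee_rot: [[-0.203, -0.979, -0.002], [-0.979, 0.203, -0.001], [0.002, 0.002, -1.0]]
wrist_force: [-0.6, 0.0, -0.1]
gripper_width: 1.005
gripper_force: 0.0
```

```bash
python3 - <<'E'
from look import *
s=st();p=vases("scene")
c=r.get_calibration("wrist");w,d=r.capture("wrist");P=cloud(w,d,c);m=(abs(P[...,0]-.4)<.06)&(abs(P[...,1]+.145)<.08)&(P[...,2]>.06)&(P[...,2]<.072)
q=P[m];print(len(q));R=cv2.minAreaRect(q[:,:2].astype(np.float32)*1000);print(R,np.median(q[:,2]))
cv2.imwrite("pics/j1.png",np.hstack([cv2.resize(w[:,:,::-1],(400,300)),cv2.resize(p[130:290,130:343,::-1],(400,300))]))
E
```

```text
t 109.7 tcp [ 0.3992 -0.1464  0.2067] J [  2.    3.  -27.1   0.1 -60.  -13.7] w 1.005 F [-0.6  0.  -0.1] 0.0
[[-0.203, -0.979, -0.002], [-0.979, 0.203, -0.001], [0.002, 0.002, -1.0]]
scene 0.085 239 [ 546. -270.] [53. 59.] 80 zmax 0.115
scene 0.085 197 [ 531. -354.] [50. 55.] 80 zmax 0.115
scene 0.085 271 [ 613. -370.] [50. 55.] 84 zmax 0.115
scene 0.115 96 [ 548. -271.] [26. 25.] 61 zmax 0.141
scene 0.115 101 [ 532. -353.] [26. 27.] 59 zmax 0.141
scene 0.115 103 [ 615. -370.] [23. 24.] 77 zmax 0.141
4963
((400.4046325683594, -140.58140563964844), (128.86239624023438, 29.859907150268555), 78.31463623046875) 0.06489168750280017
```

View pics/j1.png

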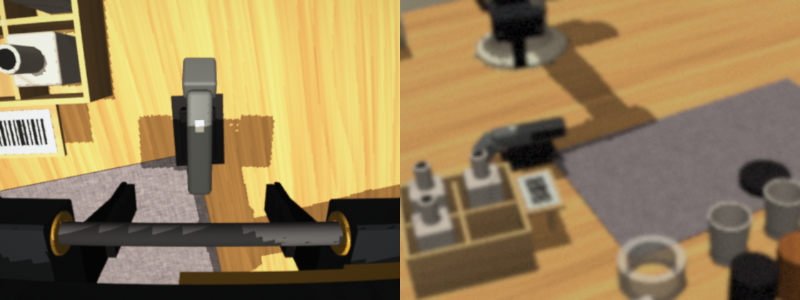

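The scanner is back on its stand, at (200,140) in the wrist half, within 1 mm of where it was. All three vases stand upright in separate cells, at (422,175), (430,215) and (480,180) in the scene half, and the gripper is clear of everything.

```bash
python3 -c "
from station import r
print(r.finish_job())"
```

```text
the job is handed in; nothing more can be done
None
```

The job is handed in: all three vases present stand upright in their own cells (one fell over on the mat midway and I stood it up again before packing), the label was held in the scanner's beam for over 2 s from about 10 cm, and the scanner is back on its stand within 1 mm of where it was; the official verdict was not shown to me.

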